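# Lower the propped hob panel and put the kettle on

### The job

The hob's heavy lift-up panel is propped on a wooden wedge: grip the wedge's thick tail and work it straight back out from under the panel in at least three short tugs of about 2 cm, holding still about half a second after each so that the panel comes down in steps and never slams. Lay the wedge inside the steel tray, then turn the stiff catch beside the panel fully clockwise so that its tongue lies over the panel, and last stand the kettle gently in the middle of the panel's burner. Leave the timer, bowl and jar where they are.

Things in the scene. Friction and masses are not known exactly. Their poses are not given: they have to be found in the camera images.
- stove: White enamel hob, fixed, 400 mm wide (y), reaching 240 mm before (-x) and 215 mm behind its origin, which lies at table height; deck 30 mm above the table. It stands sideways: its front (-x) faces the robot's right, its +y side the robot. Pulling the wedge out means moving it along the hob's -x. The lift-up panel lies behind the front strip of the deck. Three round knobs on the far strip are not used.
- panel: White lift-up panel (about 2 kg), 250 deep x 260 wide x 20 mm, hinged along its back edge. Origin: on its underside, 100 mm behind its front edge, on the midline; z: normal of its top. Closed: flat, underside 9 mm above the deck. At the start it leans about 0.09 rad, propped on the wedge (which does not slip by itself); it sinks 0.0013 rad per mm of pull and is closed after about 70 mm.
- panel_edge (a point): Middle of the panel's lower front edge. The edge runs along the hob's y, 130 mm to either side. Moves with the panel.
- lift_bar (a point): Middle of the panel's steel lift bar, a 12 mm round bar 180 mm long along the hob's y on a post at each end; it stands 20 mm in front of the panel's front edge and 46 mm above the panel's top, so it hangs over the wedge's tail and blocks a gripper coming straight down there: come in tilted, about 35 to 40 degrees from vertical, from the hob's front. Moves with the panel.
- wedge: Plain wooden wedge, 130 long (x) x 30 wide (y) mm, 0.1 kg. Origin: centre of its underside. +x is its thin end (5 mm high), under the panel; the first 35 mm from its -x end are a square tail block 37 mm high, to be gripped across the 30 mm; from there the top slopes straight down to the thin end. At the start the tail sticks out 50 mm in front of the panel's edge; the wedge may stand anywhere along the edge within 50 mm of its middle. Drawing it out takes up to about 20 N.
- tray: Open steel tray, 190 (x) x 135 (y) x 22 mm high, walls and floor about 4 to 5 mm thick. Origin: centre of its underside. It stands on the table to the left or right of the hob, its long side (x) about along the robot's y; the kettle is on the other side.
- catch (a joint): Turn of the catch in rad, growing clockwise seen from above; 0 = its tongue points along the hob's +x (beside the panel), 1.5 = end stop, tongue over the panel (towards the hob's -y). Stiff (0.12 N m), stays where it is left. Starts at 0 to 0.4.
- catch_grip (a point): Centre of the catch's upright grip fin, on its turning axis (axis vertical), 88 mm above the table (29 mm above the closed panel's top), on the deck strip between the panel and the robot. The fin is 50 mm long, 12 mm thick, 26 mm high (13 mm above and below this point); its long side points the same way as the tongue: along the hob's +x when catch is 0. Below the fin is a 28 mm round hub.
- kettle: Stainless kettle, 0.65 kg give or take, 148 mm across, base 140 mm across. Origin: centre of its underside; +x is the spout side (spout reaches 115 mm from the axis). Fixed handle bar over the top along the kettle's x: 95 long x 18 wide (y) x 16 mm high, its centre 170 mm above the origin on the axis, 56 mm free below it over the lid knob.
- burner (a point): Centre of the burner's flat round top, 132 mm across, on the panel 110 mm behind its front edge; moves with the panel. Its height is 71 mm above the table with the panel closed; the kettle's underside goes here. The kettle may point any way.
- timer: White plastic kitchen timer dial, 60 mm across, 42 mm high, on the deck strip nearest the robot, some 15 cm from the catch. Leave alone.
- bowl: Blue ceramic bowl, 130 mm across, 55 mm high, on the table right of the hob. Leave alone.
- jar: Glass jar with steel lid, 60 mm across, 85 mm high, on the table left of the hob. Leave alone.

How it is judged:
By the outcome, as a careful person would: the job done as asked, in the order asked, and still so for the second after the job is handed in, with the robot touching nothing.
It also fails if it takes over 72 s, if anything falls off the work surface, if the arm or the gripper's body presses on something with over 40 N, if the wrist force passes 120 N, or if a joint passes its speed limit or range.

### The arm

A 6-joint arm with a two-finger parallel gripper is mounted at the origin on the work surface. World frame = base frame: x ahead of the robot, y to its left, z up, the work surface at z = 0. Lengths are in m, angles in rad, forces in N, time in s.
With the tool pointing down it reaches from about 0.3 to 0.775 m from the base axis. Payload 14.6 kg.
Tool frame: the origin (TCP) lies at the very end of the fingers, on their centre line; the grasp point (between the pads) lies 19 mm behind it (ctrl.hold_point_z is the distance from the TCP to the grasp point, in m); x points along the fingers, y is the direction in which the jaws open and shut, and the axes are right-handed (so a half turn about x gives the same grasp; the last joint's range is limited). The gripper opens to 94 mm and grips with 3 to 60 N. Pads are 16 mm wide; open, the fingers measure 119 mm over their backs; the gripper's body (75 mm by 177 mm) begins 78 mm behind the grasp point.
Start: joints at [1.244, 0.3, 1.521, -0, 1.321, -0.067], TCP at [0.141, 0.532, 0.205] pointing down, gripper open.
Joint ranges: [-3.03, 3.03], [-0.79, 2.21], [0.23, 2.52], [-1.04, 4.18], [0, 3.07], [-2.55, 2.55]. Speed limits (rad/s): [2.22, 2.22, 2.57, 3.14, 3.14, 3.14].

### API

Orientations are given as [roll, pitch, yaw] about the fixed x, y, z axes, in that order (R = Rz(yaw) Ry(pitch) Rx(roll)).
In Python, from station import get_obs, camera, ticket, ctrl gives the robot as it stands.
- The arm moves only by the tool step_arm, never from a script. Its argument "motion" is a list that holds one entry, the list of rows, each a list of 6 numbers: the shift along the tool's x, y, z in m, then the turn, a rotation vector about the tool's x, y, z in degrees. A call has 1 to 12 rows; each row shifts and turns the commanded pose from where the row before left it, along the tool's axes as they then stand; what a row does not reach is not made up. A row lasts 1/8 s, in which the tool goes at most 62.5 mm and 10.7 degrees, less where a joint would pass 70% of its speed; a pose out of reach is approached as far as the arm can. A call is refused whole if a number of a shift passes 0.0625 or a number of a turn 10.7, either way. A call with a gripper value outside its range is refused whole. "fingers" is the finger opening in m, from 0 to 0.094, set as the call begins (left out, the last holds). The fingers move at their own pace and stop on an object; "squeeze" is the grip in N (left out, the last holds). Time passes only in rows, so rows that do not move let the fingers close. It gives the time, the measured TCP pose, the force and the opening at its end, in the units of the state.
- get_obs(): the state, without advancing time (a new reading comes with each control period).
- camera(name): name is "scene" or "top" or "wrist"; returns a dict with "pixels" (400x640x3 uint8, red, green, blue), "fx", "fy", "cx", "cy" (pixels), "k1" (the pictures are not rectified: a ray, as slopes to the right and down, at radius r is drawn at 1 + k1 r^2 times it, then the intrinsics apply), "extrinsics" (4x4, takes a point from world to camera coordinates); the wrist camera has in their place "T_tool_cam" (4x4, takes a point from camera to tool coordinates, whose origin is the TCP and whose axes are the tool frame's). Camera axes: x right, y up, looking along -z (the intrinsics and any distortion apply to the point x, -y, -z); pixel columns grow to the right and rows downward; lengths in m; the calibration is good to about 2 mm. A picture is of the moment at which its call begins: read the wrist's pose just before it. There is no depth.
- ticket.hand_in(): hands the job in, once; it reports no verdict.
The state is a dict: "time_s": time; "qpos": joint angles; "joint_vel": joint speeds; "tau": joint torques, N m; "ee_pos": TCP position; "eef_rot": TCP orientation; "force": force on the tool from outside, world axes, zero at the start; "moment": the same for the moment, N m; "grip_width": finger opening in m.
Only numpy, scipy, OpenCV 4.12 (cv2) and the standard library are available. Lean on these libraries where they do the work, as an engineer would, in place of code of your own. Each camera call takes 0.05 s, during which the arm holds its last target.

## Working session

There is one attempt and no reset: what is moved stays moved. The work goes in short steps, Python scripts to look and compute and a tool call to move; the robot and the scene stay as the last step left them, time stands still between calls to the robot, and variables do not carry over. Pictures are saved under pics/ and viewed, and the job is handed in when it is done.

Besides the shell and the picture viewer there is one more tool, called as name(argument=value, ...), one argument or row to a line, values as JSON. step_arm: Moves the arm, as the interface text tells. Its arguments: {"type":"object","properties":{"motion":{"type":"array","items":{"type":"array","items":{"type":"array","items":{"type":"number"}}}},"fingers":{"type":"number"},"squeeze":{"type":"number"}},"required":["motion"]}

```bash
ls; mkdir -p pics
cat > h.py <<'E'
import numpy as np, cv2
from station import get_obs, camera, ticket, ctrl
from scipy.spatial.transform import Rotation as R
def snap(name,fn):
    o=get_obs(); c=camera(name); cv2.imwrite('pics/'+fn+'.png',cv2.cvtColor(c['pixels'],cv2.COLOR_RGB2BGR))
    if name=='wrist':
        T=np.eye(4);T[:3,:3]=R.from_euler('xyz',o['eef_rot']).as_matrix();T[:3,3]=o['ee_pos']
        Twc=T@np.array(c['T_tool_cam'])
    else: Twc=np.linalg.inv(np.array(c['extrinsics']))
    d=dict(T=Twc,K=np.array([c['fx'],c['fy'],c['cx'],c['cy'],c['k1']]))
    np.savez('pics/'+fn+'.npz',**d); return d
def load(fn): return np.load('pics/'+fn+'.npz')
def ray(d,u,v):
    fx,fy,cx,cy,k1=d['K']; K=np.array([[fx,0,cx],[0,fy,cy],[0,0,1.]])
    p=cv2.undistortPoints(np.array([[[u,v]]],float),K,np.array([k1,0,0,0.]))[0,0]
    r=d['T'][:3,:3]@np.array([p[0],-p[1],-1]); return d['T'][:3,3],r/np.linalg.norm(r)
def onz(d,u,v,z):
    o,r=ray(d,u,v); return o+r*(z-o[2])/r[2]
def tri(obs):
    A=np.zeros((3,3));b=np.zeros(3);rs=[]
    for d,u,v in obs:
        o,r=ray(d,u,v);P=np.eye(3)-np.outer(r,r);A+=P;b+=P@o;rs.append((o,P))
    x=np.linalg.solve(A,b); return x,[float(np.linalg.norm(P@(x-o))) for o,P in rs]
def proj(d,p):
    fx,fy,cx,cy,k1=d['K']; q=np.linalg.inv(d['T'])@np.append(p,1); a,b=q[0]/-q[2],-q[1]/-q[2]
    s=1+k1*(a*a+b*b); return np.array([fx*a*s+cx,fy*b*s+cy])
E
python3 - <<'E'
from h import *
for n in ['scene','top','wrist']:
    d=snap(n,n+'0'); print(n,d['K'],d['T'].round(3).tolist())
o=get_obs();print({k:np.round(v,3).tolist() for k,v in o.items()}, ctrl.hold_point_z)
E
```

```text
pics
scene [ 3.69841541e+02  3.69841541e+02  3.13852514e+02  2.06967265e+02
 -1.19986583e-02] [[0.799, -0.346, 0.491, 1.085], [0.601, 0.441, -0.667, -0.667], [0.014, 0.828, 0.56, 0.638], [0.0, 0.0, 0.0, 1.0]]
top [ 4.43228096e+02  4.43228096e+02  3.20668636e+02  1.96559417e+02
 -6.34618998e-02] [[-0.025, 0.98, -0.196, 0.382], [-1.0, -0.021, 0.021, 0.009], [0.016, 0.197, 0.98, 1.192], [0.0, 0.0, 0.0, 1.0]]
wrist [ 3.32039346e+02  3.32039346e+02  3.19250661e+02  1.97231576e+02
 -6.00357854e-03] [[0.256, -0.931, -0.259, 0.065], [0.967, 0.247, 0.07, 0.552], [-0.001, -0.268, 0.963, 0.385], [0.0, 0.0, 0.0, 1.0]]
{'time_s': 0.15, 'qpos': [1.244, 0.3, 1.521, 0.0, 1.321, -0.067], 'joint_vel': [-0.002, -0.002, 0.0, 0.001, -0.001, 0.001], 'tau': [0.001, -53.197, -35.282, 0.071, 0.024, -0.0], 'ee_pos': [0.141, 0.531, 0.205], 'eef_rot': [-1.646, 1.57, -1.906], 'force': [0.13, -0.689, 0.144], 'moment': [-0.019, 0.039, -0.017], 'grip_width': 0.094} 0.0188
```

View pics/scene0.png

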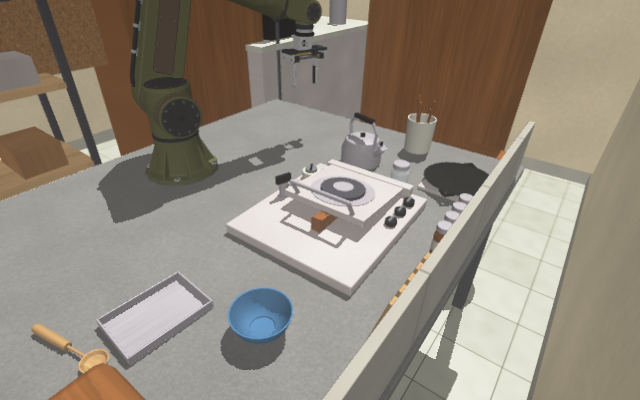

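View pics/top0.png

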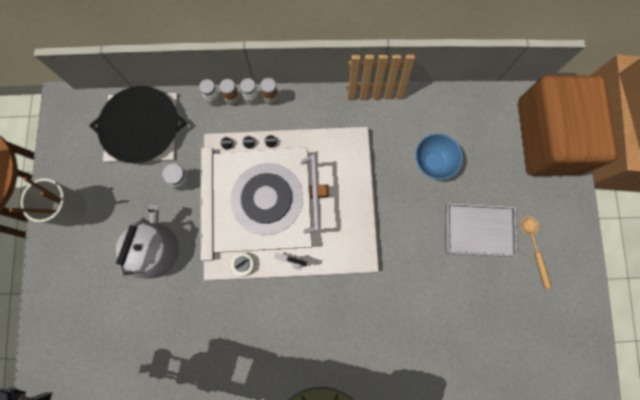

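View pics/wrist0.png

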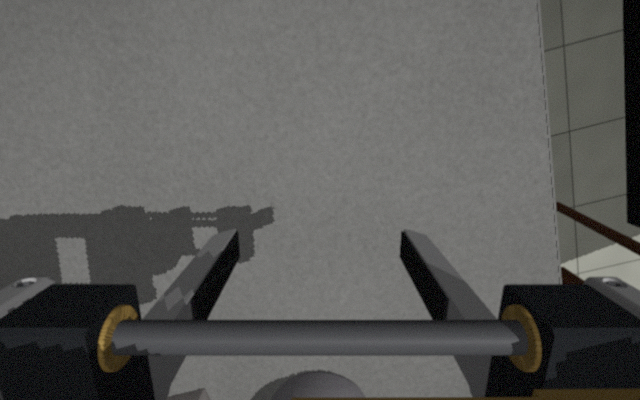

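The top view shows the hob with the wedge tail at about (320,191), the catch at (292,260), the kettle at (147,247), the tray at (481,230) and the timer at (242,264). I'll zoom in for accurate pixels.

Run:
```python
import cv2
a=cv2.imread('pics/top0.png'); cv2.imwrite('pics/t1.png',cv2.resize(a[120:290,195:385],None,fx=4,fy=3.5,interpolation=cv2.INTER_CUBIC)[:600])
a=cv2.imread('pics/scene0.png'); cv2.imwrite('pics/s1.png',cv2.resize(a[100:290,225:435],None,fx=3.8,fy=3.1,interpolation=cv2.INTER_CUBIC))
```

```text
(no output)
```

View pics/t1.png

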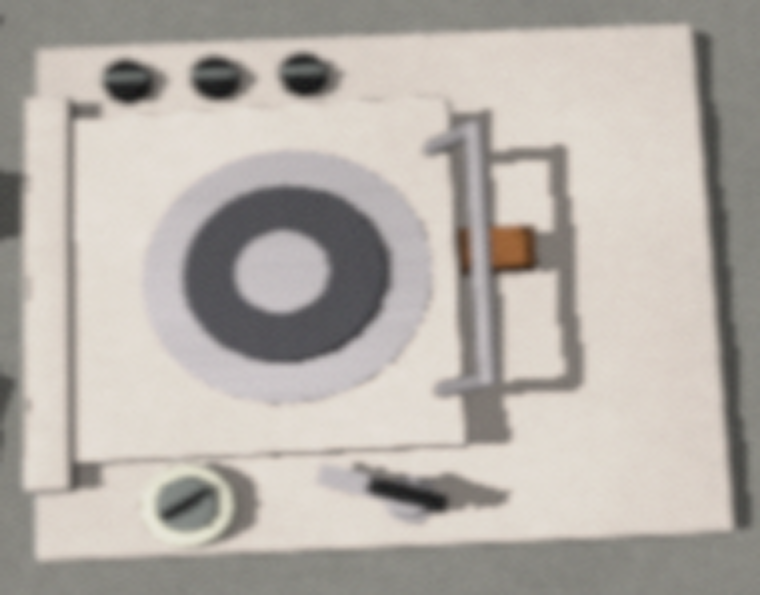

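View pics/s1.png

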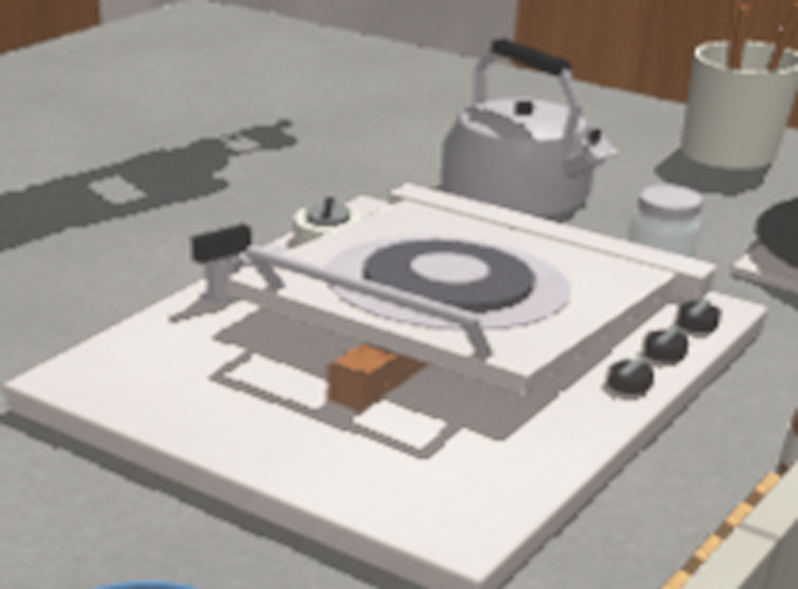

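```bash
cat > m1.py <<'E'
from h import *
t=load('top0');s=load('scene0')
T=lambda X,Y:(t,195+X/4,120+Y/3.5)
S=lambda X,Y:(s,225+X/3.8,100+Y/3.1)
def P(n,*o): 
    x,r=tri(o); print(n,x.round(4),np.round(r,4))
P('deck front near',T(735,530),S(8,385))
P('deck front far',T(692,25),S(482,582))
P('fin',T(407,492),S(222,243))
P('bar near end',T(487,382),S(253,255))
P('bar far end',T(472,125),S(480,325))
P('wedge tail front far top',T(535,228),S(360,378))
P('wedge tail front near top',T(535,268),S(331,364))
P('kettle knob',(t,138.5,246.5),(s,225+523/3.8,100+107/3.1))
P('kettle handle c',(t,130,244),(s,225+530/3.8,100+57/3.1))
for n,p in dict(dfn=(735,530),dff=(692,25),dbn=(36,560),dbf=(37,48)).items(): print(n,onz(*T(*p),.03).round(4))
for n,p in dict(f1=(535,228),f2=(535,268),).items(): print(n,onz(*T(*p),.067).round(4))
for n,p in dict(fin=(407,492),fa=(370,482),fb=(446,502)).items(): print(n,onz(*T(*p),.101).round(4))
for n,p in dict(a=(450,207),b=(515,207),c=(515,255),d=(448,255)).items(): print('tray',n,onz(t,*p,.022).round(4))
E
python3 m1.py
python3 - <<'E'
import cv2
a=cv2.imread('pics/top0.png'); b=cv2.resize(a[190:290,100:200],None,fx=5,fy=5,interpolation=cv2.INTER_CUBIC);cv2.imwrite('pics/t2.png',b)
b=cv2.resize(a[190:270,430:540],None,fx=6,fy=6,interpolation=cv2.INTER_CUBIC);cv2.imwrite('pics/t3.png',b)
a=cv2.imread('pics/scene0.png'); b=cv2.resize(a[100:180,320:420],None,fx=6,fy=6,interpolation=cv2.INTER_CUBIC);cv2.imwrite('pics/s2.png',b)
E
```

```text
deck front near [ 0.4142 -0.1594  0.0308] [0.0025 0.0025]
deck front far [ 0.8093 -0.1501  0.0305] [0.0022 0.0022]
fin [0.4426 0.0489 0.0911] [0.0002 0.0002]
bar near end [ 0.5156 -0.0012  0.127 ] [0.0011 0.0011]
bar far end [0.702  0.0049 0.1259] [0.0029 0.0029]
wedge tail front far top [ 0.6375 -0.0356  0.0677] [0.0012 0.0012]
wedge tail front near top [ 0.6086 -0.0334  0.0678] [0.0032 0.0032]
kettle knob [0.4836 0.4344 0.1134] [0.0009 0.0009]
kettle handle c [0.4851 0.4315 0.1743] [0.0022 0.0022]
dfn [ 0.4126 -0.1615  0.03  ]
dff [ 0.8077 -0.1515  0.03  ]
dbn [0.401  0.2914 0.03  ]
dbf [0.7978 0.3011 0.03  ]
f1 [ 0.6367 -0.0364  0.067 ]
f2 [ 0.6064 -0.0356  0.067 ]
fin [0.442  0.0484 0.101 ]
fa [0.4494 0.0709 0.101 ]
fb [0.4345 0.0248 0.101 ]
tray a [ 0.5795 -0.365   0.022 ]
tray b [ 0.5753 -0.5461  0.022 ]
tray c [ 0.4451 -0.532   0.022 ]
tray d [ 0.4506 -0.3493  0.022 ]
```

View pics/t2.png

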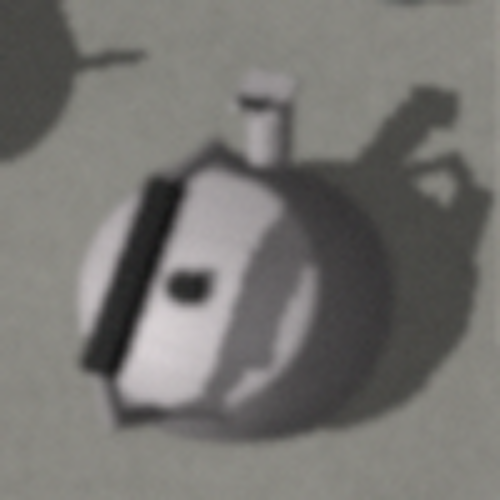

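View pics/t3.png

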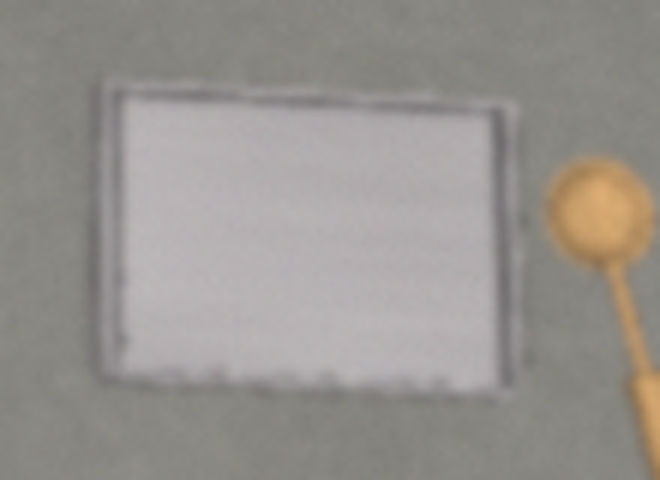

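View pics/s2.png

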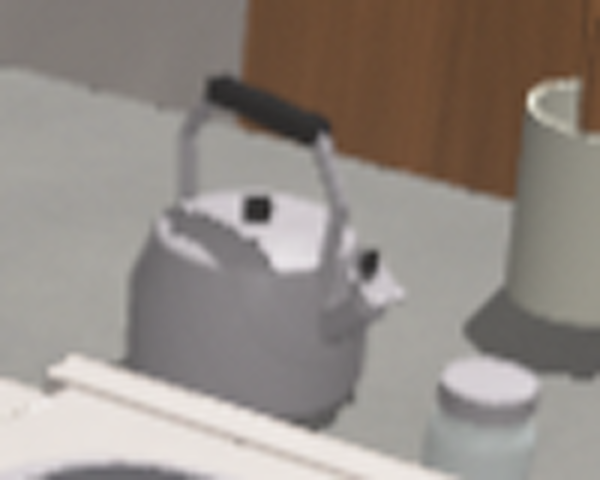

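The zoomed views give consistent geometry: the deck is at z=0.0305, the wedge top at 0.067, the fin at about 0.09, the bar at 0.126 and the kettle handle at about 0.174. All of these match the text. Next I'll work out the approach pose for the wedge.

```bash
cat >> h.py <<'E'
def pose(p,Rm):
    T=np.eye(4);T[:3,:3]=Rm;T[:3,3]=p;return T
def cur():
    o=get_obs();return pose(o['ee_pos'],R.from_euler('xyz',o['eef_rot']).as_matrix())
def rows(T0,T1,n):
    from scipy.linalg import logm,expm
    D=np.real(expm(np.real(logm(np.linalg.inv(T0)@T1))/n))
    return np.r_[D[:3,3],np.degrees(R.from_matrix(D[:3,:3]).as_rotvec())]
def show(T0,T1,n):
    d=rows(T0,T1,n); print(n,'row',d[:3].round(4).tolist(),d[3:].round(2).tolist())
def tool(xd,yd):
    x=np.array(xd,float);x/=np.linalg.norm(x);y=np.array(yd,float);y-=x*(x@y);y/=np.linalg.norm(y)
    return np.c_[x,y,np.cross(x,y)]
e=0.025
HX=np.array([-np.sin(e),np.cos(e),0]);HY=np.array([-np.cos(e),-np.sin(e),0])
def tilt(deg,s=1):
    a=np.radians(deg); return tool(np.sin(a)*HX+np.array([0,0,-np.cos(a)]),s*HY)
E
python3 - <<'E'
from h import *
T=cur(); print(T.round(3)); print('Ttoolcam',camera('wrist')['T_tool_cam'].__array__().round(3).tolist() if hasattr(camera('wrist')['T_tool_cam'],'__array__') else camera('wrist')['T_tool_cam'])
for s in (1,-1):
    Rt=tilt(38,s); print(s,np.degrees(R.from_matrix(T[:3,:3].T@Rt).as_rotvec()).round(1)); 
    for p in ([.62,-.13,.2],): show(T,pose(p,Rt),30)
    D=np.linalg.inv(T)
    # path
    from scipy.linalg import fractional_matrix_power as f
    M=np.linalg.inv(T)@pose([.62,-.13,.2],Rt)
    for k in (.25,.5,.75): print((T@np.real(f(M,k)))[:3,3].round(3))
t=load('top0')
for p in [(170,180),(97,370),(133,275)]: print('handle',onz(t,100+p[0]/5,190+p[1]/5,.178).round(4))
E
```

```text
[[-0.     0.257  0.966  0.141]
 [-0.001  0.966 -0.257  0.531]
 [-1.    -0.001 -0.     0.205]
 [ 0.     0.     0.     1.   ]]
Ttoolcam [[0.0, 0.269, -0.963, -0.18], [1.0, -0.001, 0.0, 0.0], [-0.001, -0.963, -0.269, -0.079], [0.0, 0.0, 0.0, 1.0]]
1 [-101.9  -26.3   35.1]
30 row [-0.0032, -0.0311, 0.0007] [-3.4, -0.88, 1.17]
[0.13  0.299 0.216]
[0.22  0.085 0.206]
[ 0.396 -0.068  0.194]
-1 [70.8 32.6 24.4]
30 row [-0.0093, -0.0019, 0.0281] [2.36, 1.09, 0.81]
[0.332 0.434 0.26 ]
[0.488 0.278 0.278]
[0.588 0.081 0.257]
handle [0.5245 0.4214 0.178 ]
handle [0.4377 0.4507 0.178 ]
handle [0.4808 0.4363 0.178 ]
```

step_arm(
  motion=[
    [[-0.0093,-0.0019,0.0281,2.36,1.09,0.81],[-0.0093,-0.0019,0.0281,2.36,1.09,0.81],[-0.0093,-0.0019,0.0281,2.36,1.09,0.81],[-0.0093,-0.0019,0.0281,2.36,1.09,0.81],[-0.0093,-0.0019,0.0281,2.36,1.09,0.81],[-0.0093,-0.0019,0.0281,2.36,1.09,0.81],[-0.0093,-0.0019,0.0281,2.36,1.09,0.81],[-0.0093,-0.0019,0.0281,2.36,1.09,0.81],[-0.0093,-0.0019,0.0281,2.36,1.09,0.81],[-0.0093,-0.0019,0.0281,2.36,1.09,0.81]],
  ],
  fingers=0.06,
)

```text
time_s: 1.5
ee_pos: [0.3897, 0.3869, 0.2709]
eef_rot: [2.71, 1.335, 2.035]
force: [-0.8, 0.6, -0.1]
grip_width: 0.0602
```

Run:
```python
from h import *
o=get_obs();print(o['time_s'],np.round(o['qpos'],3)); T=cur();print(T.round(3)); show(T,pose([.62,-.13,.2],tilt(38,-1)),20)
```

```text
1.5 [ 0.6    0.223  1.484  0.237  1.407 -0.331]
[[-0.105  0.63   0.769  0.39 ]
 [ 0.209  0.77  -0.602  0.387]
 [-0.972  0.098 -0.212  0.271]
 [ 0.     0.     0.     1.   ]]
20 row [-0.0093, -0.0019, 0.0281] [2.36, 1.08, 0.81]
```

Tracking is exact, so I'll continue.

step_arm(
  motion=[
    [[-0.0093,-0.0019,0.0281,2.36,1.08,0.81],[-0.0093,-0.0019,0.0281,2.36,1.08,0.81],[-0.0093,-0.0019,0.0281,2.36,1.08,0.81],[-0.0093,-0.0019,0.0281,2.36,1.08,0.81],[-0.0093,-0.0019,0.0281,2.36,1.08,0.81],[-0.0093,-0.0019,0.0281,2.36,1.08,0.81],[-0.0093,-0.0019,0.0281,2.36,1.08,0.81],[-0.0093,-0.0019,0.0281,2.36,1.08,0.81],[-0.0093,-0.0019,0.0281,2.36,1.08,0.81],[-0.0093,-0.0019,0.0281,2.36,1.08,0.81]],
  ],
)

```text
time_s: 2.75
ee_pos: [0.5616, 0.1486, 0.2684]
eef_rot: [2.921, 1.111, 1.821]
force: [-0.5, -0.3, -0.2]
grip_width: 0.06
```

step_arm(
  motion=[
    [[-0.0093,-0.0019,0.0281,2.36,1.08,0.81],[-0.0093,-0.0019,0.0281,2.36,1.08,0.81],[-0.0093,-0.0019,0.0281,2.36,1.08,0.81],[-0.0093,-0.0019,0.0281,2.36,1.08,0.81],[-0.0093,-0.0019,0.0281,2.36,1.08,0.81],[-0.0093,-0.0019,0.0281,2.36,1.08,0.81],[-0.0093,-0.0019,0.0281,2.36,1.08,0.81],[-0.0093,-0.0019,0.0281,2.36,1.08,0.81],[-0.0093,-0.0019,0.0281,2.36,1.08,0.81],[-0.0093,-0.0019,0.0281,2.36,1.08,0.81],[0,0,0,0,0,0]],
  ],
)

```text
time_s: 4.12
ee_pos: [0.619, -0.1321, 0.1992]
eef_rot: [-3.136, 0.908, 1.598]
force: [-0.6, 0.5, 0.3]
grip_width: 0.0605
```

Run:
```python
from h import *
o=get_obs();print(o['time_s'],np.round(o['qpos'],3)); T=cur();print(T.round(3)); snap('wrist','w1')
```

```text
4.125 [-0.499  0.671  1.128  0.566  1.694 -0.552]
[[-0.017  1.     0.016  0.619]
 [ 0.615  0.023 -0.788 -0.132]
 [-0.788 -0.003 -0.615  0.199]
 [ 0.     0.     0.     1.   ]]
```

View pics/w1.png

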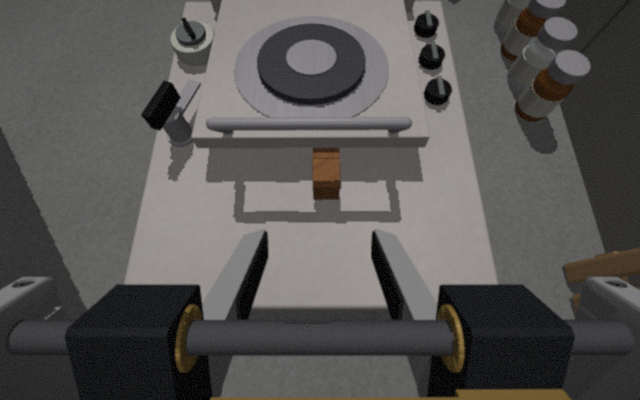

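The wrist view shows the wedge tail at about (326,165-198), under and in front of the bar at row 124.

Run:
```python
import cv2
a=cv2.imread('pics/w1.png'); b=cv2.resize(a[130:220,280:380],None,fx=6,fy=6,interpolation=cv2.INTER_CUBIC);cv2.imwrite('pics/w1c.png',b)
```

```text
(no output)
```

View pics/w1c.png

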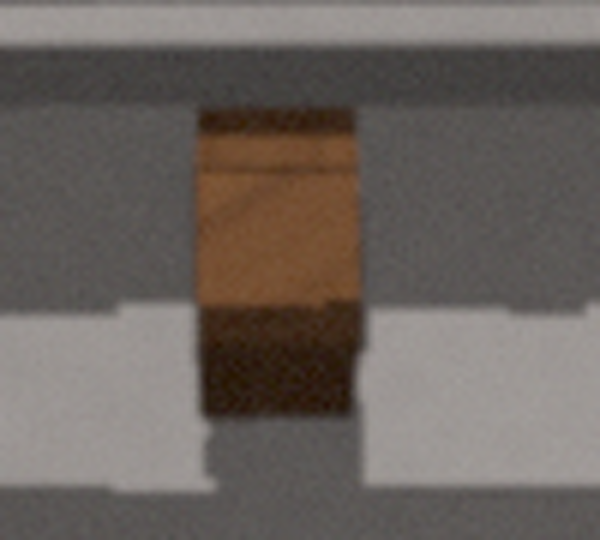

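Run:
```python
from h import *
w=load('w1');t=load('top0')
for n,u,v,z in [('ftl',313,181,.067),('ftr',340.3,181,.067),('fbl',313.8,199.3,.03),('fbr',338.7,199.3,.03),('btl',312.8,158.3,.067),('btr',339.7,158.3,.067)]: print(n,onz(w,u,v,z).round(4))
print(tri([(w,340.3,181),(t,195+535/4,120+228/3.5)]),tri([(w,313,181),(t,195+535/4,120+268/3.5)]))
for th in (38,):
  pass
T=cur()
Rt=tilt(38,-1)
for p in ([.6217,-.0085-.055*.616,.040+.055*.788],[.6217,-.0085,.040]): show(T,pose(p,Rt),4)
```

```text
ftl [ 0.6086 -0.0291  0.067 ]
ftr [ 0.6379 -0.0285  0.067 ]
fbl [ 0.609  -0.0353  0.03  ]
fbr [ 0.638  -0.0346  0.03  ]
btl [ 0.6076 -0.0015  0.067 ]
btr [ 0.6372 -0.0008  0.067 ]
(array([ 0.63546296, -0.03535226,  0.08012202]), [0.0017729149054318298, 0.0017729149054318267]) (array([ 0.60684047, -0.03426295,  0.07557407]), [0.002346459848462558, 0.0023464598484625697])
4 row [0.0366, 0.0012, 0.0005] [-0.02, 0.02, 0.02]
4 row [0.0503, 0.0014, 0.0005] [-0.02, 0.02, 0.02]
```

step_arm(
  motion=[
    [[0.023,0.0008,0.0002,0,0,0],[0.023,0.0008,0.0002,0,0,0],[0.023,0.0008,0.0002,0,0,0],[0.023,0.0008,0.0002,0,0,0],[0.023,0.0008,0.0002,0,0,0],[0.023,0.0008,0.0002,0,0,0],[0.023,0.0008,0.0002,0,0,0],[0.02,0.0008,0.0002,0,0,0],[0.01,0,0.0004,0,0,0],[0.01,0,0,0,0,0],[0,0,0,0,0,0]],
  ],
)

```text
time_s: 5.55
ee_pos: [0.6225, -0.0081, 0.0406]
eef_rot: [-3.139, 0.909, 1.598]
force: [-0.5, -1.1, 0.4]
grip_width: 0.0602
```

Run:
```python
from h import *
o=get_obs();print(o['time_s'],np.round(o['qpos'],3),o['force']); T=cur();print(T.round(4)); snap('wrist','w2')
```

```text
5.55 [-0.327  0.764  1.371  0.635  1.328 -0.613] [-0.46110799 -1.11110279  0.42315509]
[[-0.017   0.9997  0.0195  0.6225]
 [ 0.6141  0.0258 -0.7888 -0.0081]
 [-0.789  -0.0015 -0.6144  0.0406]
 [ 0.      0.      0.      1.    ]]
```

View pics/w2.png

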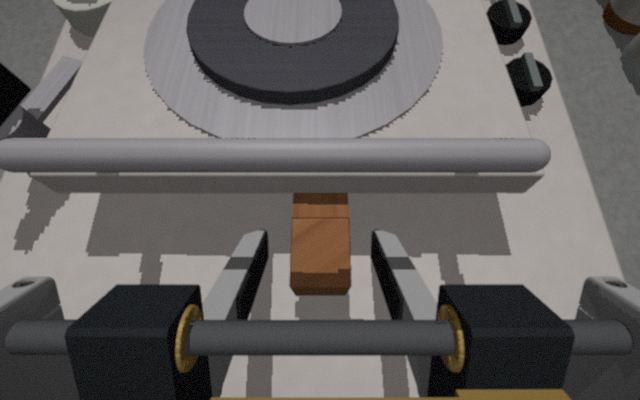

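The wedge tail (columns 291-350) is centred between the fingers, so I'll grip it.

step_arm(
  motion=[
    [[0,0,0,0,0,0],[0,0,0,0,0,0],[0,0,0,0,0,0],[0,0,0,0,0,0],[0,0,0,0,0,0]],
  ],
  fingers=0.02,
  squeeze=58,
)

```text
time_s: 6.22
ee_pos: [0.6228, -0.0085, 0.0409]
eef_rot: [-3.141, 0.91, 1.597]
force: [0.3, -1.2, 0.9]
grip_width: 0.0296
```

Run:
```python
from h import *
T=cur(); print((T[:3,:3].T@(-HX)).round(4))
```

```text
[-6.141e-01 -2.000e-04  7.892e-01]
```

step_arm(
  motion=[
    [[-0.0031,0,0.0039,0,0,0],[-0.0031,0,0.0039,0,0,0],[-0.0031,0,0.004,0,0,0],[-0.0031,0,0.004,0,0,0],[0,0,0,0,0,0],[0,0,0,0,0,0],[0,0,0,0,0,0],[0,0,0,0,0,0],[0,0,0,0,0,0]],
  ],
)

```text
time_s: 7.35
ee_pos: [0.6228, -0.0278, 0.0409]
eef_rot: [-3.139, 0.908, 1.6]
force: [-1.8, 5.1, 1.5]
grip_width: 0.0296
```

Run:
```python
from h import *
print(cur()[:3,3].round(4)); snap('wrist','w3'); snap('scene','s3')
import cv2
a=cv2.imread('pics/w3.png');b=cv2.imread('pics/s3.png');cv2.imwrite('pics/c3.png',np.vstack([cv2.resize(a,(480,300)),cv2.resize(b[130:255,220:420],(480,300))]))
```

```text
[ 0.6228 -0.0278  0.0409]
```

View pics/c3.png

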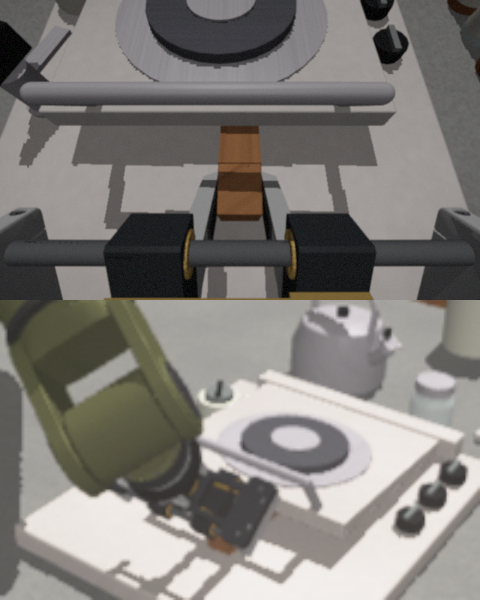

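The wedge moved with the gripper and more of the slope now shows. Second tug.

step_arm(
  motion=[
    [[-0.0031,0,0.0039,0,0,0],[-0.0031,0,0.0039,0,0,0],[-0.0031,0,0.004,0,0,0],[-0.0031,0,0.004,0,0,0],[0,0,0,0,0,0],[0,0,0,0,0,0],[0,0,0,0,0,0],[0,0,0,0,0,0],[0,0,0,0,0,0]],
  ],
)

```text
time_s: 8.57
ee_pos: [0.6234, -0.048, 0.0409]
eef_rot: [-3.139, 0.909, 1.599]
force: [-1.5, 5.2, 1.4]
grip_width: 0.0294
```

step_arm(
  motion=[
    [[-0.0031,0,0.0039,0,0,0],[-0.0031,0,0.0039,0,0,0],[-0.0031,0,0.004,0,0,0],[-0.0031,0,0.004,0,0,0],[0,0,0,0,0,0],[0,0,0,0,0,0],[0,0,0,0,0,0],[0,0,0,0,0,0],[0,0,0,0,0,0]],
  ],
)

```text
time_s: 9.7
ee_pos: [0.624, -0.0683, 0.041]
eef_rot: [-3.139, 0.909, 1.599]
force: [-1.2, 4.9, 0.8]
grip_width: 0.0299
```

Run:
```python
from h import *
print(cur().round(4)); snap('wrist','w4'); snap('scene','s4')
import cv2
a=cv2.imread('pics/w4.png');b=cv2.imread('pics/s4.png');cv2.imwrite('pics/c4.png',np.vstack([cv2.resize(a,(480,300)),cv2.resize(b[130:255,220:420],(480,300))]))
```

```text
[[-0.0171  0.9997  0.0195  0.624 ]
 [ 0.6143  0.0259 -0.7886 -0.0683]
 [-0.7889 -0.0015 -0.6145  0.041 ]
 [ 0.      0.      0.      1.    ]]
```

View pics/c4.png

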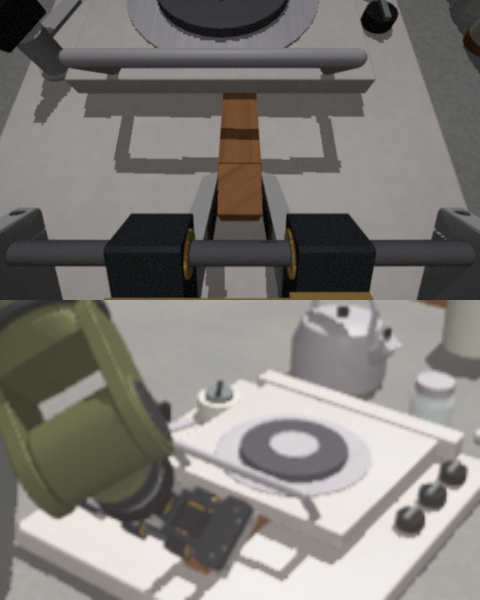

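The panel is sinking in steps and the wedge is coming out straight. Fourth and fifth tugs.

step_arm(
  motion=[
    [[-0.0031,0,0.0039,0,0,0],[-0.0031,0,0.0039,0,0,0],[-0.0031,0,0.004,0,0,0],[-0.0031,0,0.004,0,0,0],[0,0,0,0,0,0],[0,0,0,0,0,0],[0,0,0,0,0,0],[0,0,0,0,0,0],[0,0,0,0,0,0]],
  ],
)

```text
time_s: 10.92
ee_pos: [0.6247, -0.0886, 0.0411]
eef_rot: [-3.14, 0.909, 1.598]
force: [-0.1, -0.3, -1.0]
grip_width: 0.0297
```

step_arm(
  motion=[
    [[-0.0031,0,0.0039,0,0,0],[-0.0031,0,0.0039,0,0,0],[-0.0031,0,0.004,0,0,0],[-0.0031,0,0.004,0,0,0],[0,0,0,0,0,0],[0,0,0,0,0,0],[0,0,0,0,0,0],[0,0,0,0,0,0]],
  ],
)

```text
time_s: 11.92
ee_pos: [0.6252, -0.1086, 0.0412]
eef_rot: [-3.14, 0.909, 1.598]
force: [-0.2, 0.6, -1.8]
grip_width: 0.0295
```

```bash
python3 - <<'E'
from h import *
print(cur().round(4)); w=snap('wrist','w5'); snap('scene','s5')
import cv2
a=cv2.imread('pics/w5.png');b=cv2.imread('pics/s5.png');cv2.imwrite('pics/c5.png',np.vstack([cv2.resize(a,(480,300)),cv2.resize(b[130:255,220:420],(480,300))]))
T=cur()
for y in (-.19,-.25,-.32): print(y)
t=load('top0');
mid=np.mean([onz(t,430+x/6,190+y/6,.022) for x,y in [(100,82),(515,103),(512,390),(102,380)]],0);print('tray',mid.round(4),[onz(t,430+x/6,190+y/6,.022).round(4).tolist() for x,y in [(100,82),(515,103),(512,390),(102,380)]])
s=load('scene0')
E
python3 - <<'E'
import cv2
a=cv2.imread('pics/scene0.png'); cv2.imwrite('pics/s6.png',cv2.resize(a[265:370,90:220],None,fx=5,fy=5))
E
```

```text
[[-0.0166  0.9997  0.0196  0.6252]
 [ 0.614   0.0257 -0.7888 -0.1086]
 [-0.7891 -0.001  -0.6143  0.0412]
 [ 0.      0.      0.      1.    ]]
-0.19
-0.25
-0.32
tray [ 0.5159 -0.4462  0.022 ] [[0.5889, -0.3566, 0.022], [0.5748, -0.5484, 0.022], [0.4451, -0.5329, 0.022], [0.455, -0.347, 0.022]]
```

View pics/c5.png

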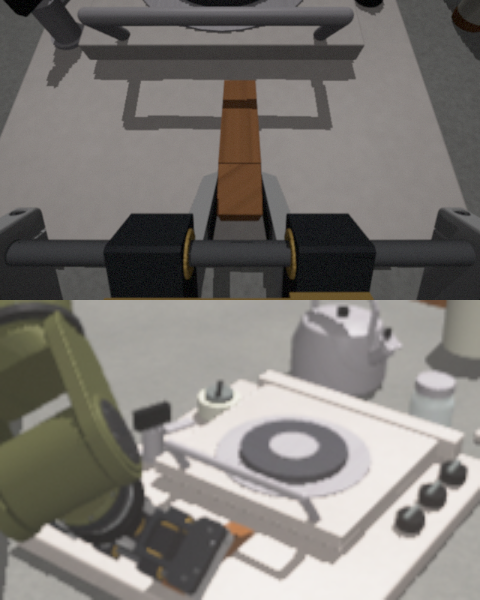

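View pics/s6.png

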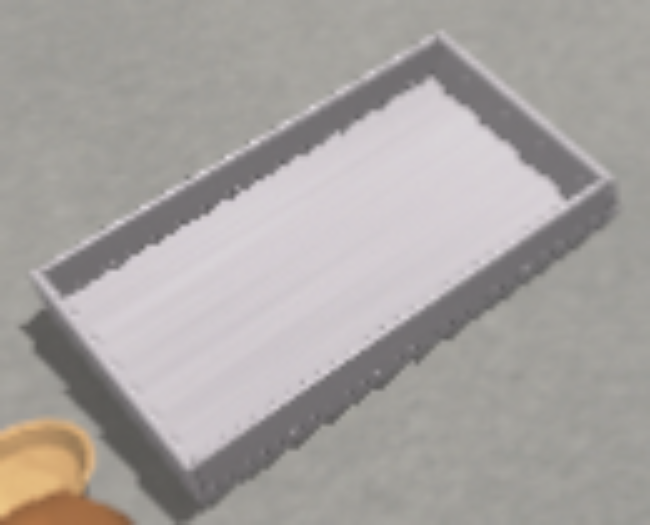

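The panel is closed and the wedge is free of it. Now I'll measure the tray in both views and plan the laying.

Run:
```python
from h import *
t=load('top0');s=load('scene0')
tp=[(100,82),(515,103),(512,390),(102,380)]; sp=[(612,180),(190,468),(38,275),(438,35)]
C=[]
for a,b in zip(tp,sp):
    x,r=tri([(t,430+a[0]/6,190+a[1]/6),(s,90+b[0]/5,265+b[1]/5)]);C.append(x);print(x.round(4),np.round(r,4), onz(s,90+b[0]/5,265+b[1]/5,.022).round(4))
C=np.array(C);c=C.mean(0);print(c, C[0]-C[1],C[3]-C[2])
d=(C[0]-C[1]+C[3]-C[2])[:2];d/=np.linalg.norm(d);print(d)
a=np.radians(38);D=np.array([d[0],d[1],0]);Rt=tool(np.sin(a)*D+[0,0,-np.cos(a)],[d[1],-d[0],0])
T=cur();p=np.array([c[0],c[1],0])-.0375*D
U=T.copy();U[2,3]+=.08
show(T,U,4)
A=pose(p+[0,0,.12],Rt);show(U,A,16);B=pose(p+[0,0,.017],Rt);show(A,B,6);print(p)
```

```text
[ 0.5889 -0.3571  0.021 ] [0.0003 0.0003] [ 0.5895 -0.3578  0.022 ]
[ 0.5751 -0.5458  0.0244] [0.0015 0.0015] [ 0.5743 -0.5443  0.022 ]
[ 0.4448 -0.5335  0.0218] [0.0006 0.0006] [ 0.4445 -0.534   0.022 ]
[ 0.4549 -0.3479  0.0202] [0.0005 0.0005] [ 0.4563 -0.3492  0.022 ]
[ 0.51591589 -0.44610246  0.02185635] [ 0.01374289  0.18870112 -0.00341117] [ 0.01006405  0.18558582 -0.00160153]
[0.06347784 0.99798325]
4 row [-0.0158, -0.0, -0.0123] [-0.0, 0.0, 0.0]
16 row [-0.0144, -0.0066, 0.0186] [0.25, 0.01, 0.2]
6 row [0.0135, -0.0, 0.0106] [-0.0, -0.0, -0.0]
[ 0.51353547 -0.48352683  0.        ]
```

The lift bar hangs over the thin end, so I'll retract another 50 mm before lifting.

step_arm(
  motion=[
    [[-0.0062,0,0.0078,0,0,0],[-0.0077,0,0.0098,0,0,0],[-0.0077,0,0.0098,0,0,0],[-0.0092,0,0.0118,0,0,0],[-0.0158,0,-0.0123,0,0,0],[-0.0158,0,-0.0123,0,0,0],[-0.0158,0,-0.0123,0,0,0],[-0.0158,0,-0.0123,0,0,0],[0,0,0,0,0,0]],
  ],
)

```text
time_s: 13.15
ee_pos: [0.6272, -0.1587, 0.1237]
eef_rot: [3.139, 0.911, 1.594]
force: [0.3, 0.2, -1.4]
grip_width: 0.0294
```

Run:
```python
from h import *
T=cur();print(T.round(4),np.round(get_obs()['qpos'],3))
D=np.array([.0635,.998,0]);a=np.radians(38);Rt=tool(np.sin(a)*D+[0,0,-np.cos(a)],[.998,-.0635,0])
A=pose([.5135,-.4835,.115],Rt);show(T,A,12)
```

```text
[[-0.0143  0.9997  0.0215  0.6272]
 [ 0.6127  0.0258 -0.7899 -0.1587]
 [-0.7902  0.0019 -0.6129  0.1237]
 [ 0.      0.      0.      1.    ]] [-0.527  0.782  1.121  0.55   1.616 -0.635]
12 row [-0.0162, -0.0091, 0.0219] [0.34, 0.02, 0.25]
```

step_arm(
  motion=[
    [[-0.0162,-0.0091,0.0219,0.34,0.02,0.25],[-0.0162,-0.0091,0.0219,0.34,0.02,0.25],[-0.0162,-0.0091,0.0219,0.34,0.02,0.25],[-0.0162,-0.0091,0.0219,0.34,0.02,0.25],[-0.0162,-0.0091,0.0219,0.34,0.02,0.25],[-0.0162,-0.0091,0.0219,0.34,0.02,0.25],[-0.0162,-0.0091,0.0219,0.34,0.02,0.25],[-0.0162,-0.0091,0.0219,0.34,0.02,0.25],[-0.0162,-0.0091,0.0219,0.34,0.02,0.25],[-0.0162,-0.0091,0.0219,0.34,0.02,0.25],[-0.0162,-0.0091,0.0219,0.34,0.02,0.25],[-0.0162,-0.0091,0.0219,0.34,0.02,0.25]],
  ],
)

```text
time_s: 14.65
ee_pos: [0.5117, -0.4846, 0.1126]
eef_rot: [-3.135, 0.905, 1.513]
force: [-0.5, 0.3, -0.6]
grip_width: 0.0299
```

step_arm(
  motion=[
    [[0,0,0,0,0,0]],
  ],
)

```text
time_s: 14.78
ee_pos: [0.511, -0.4854, 0.1118]
eef_rot: [-3.134, 0.905, 1.511]
force: [0.2, -0.4, -0.5]
grip_width: 0.0296
```

Run:
```python
from h import *
T=cur();print(T.round(4),np.round(get_obs()['qpos'],3))
D=np.array([.0635,.998,0]);a=np.radians(38);Rt=tool(np.sin(a)*D+[0,0,-np.cos(a)],[.998,-.0635,0])
show(T,pose([.5135,-.4835,.017],Rt),6)
snap('wrist','w6')
```

```text
[[ 0.0369  0.9978 -0.0543  0.511 ]
 [ 0.6169 -0.0655 -0.7843 -0.4854]
 [-0.7862 -0.0045 -0.618   0.1118]
 [ 0.      0.      0.      1.    ]] [-0.96   1.112  0.557  0.433  1.988 -0.821]
6 row [0.0126, 0.0004, 0.0095] [-0.04, -0.03, 0.02]
```

View pics/w6.png

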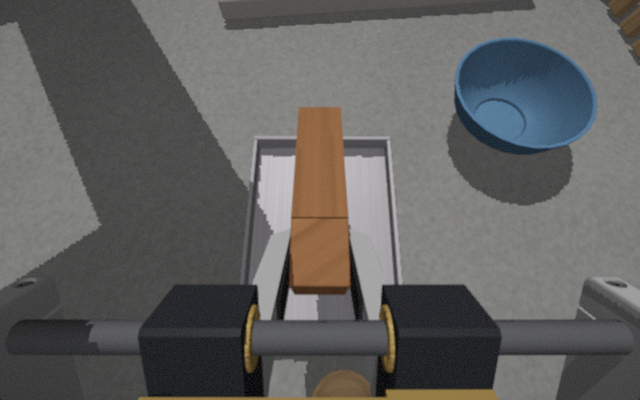

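The view shows the wedge (columns 294-348) centred over the tray walls (258-393) and aligned with them. Lowering.

step_arm(
  motion=[
    [[0.0126,0.0004,0.0095,0,0,0],[0.0126,0.0004,0.0095,0,0,0],[0.0126,0.0004,0.0095,0,0,0],[0.0126,0.0004,0.0095,0,0,0],[0.0126,0.0004,0.0095,0,0,0],[0.008,0.0004,0.006,0,0,0],[0.0046,0,0.0035,0,0,0],[0,0,0,0,0,0]],
  ],
)

```text
time_s: 15.82
ee_pos: [0.5146, -0.4818, 0.0183]
eef_rot: [-3.136, 0.905, 1.513]
force: [-0.3, 0.5, -0.6]
grip_width: 0.0296
```

Run:
```python
from h import *
o=get_obs();print(o['ee_pos'],o['force'])
snap('wrist','w7')
```

```text
[ 0.51461109 -0.48183285  0.01830983] [-0.34093646  0.47113467 -0.62347014]
```

View pics/w7.png

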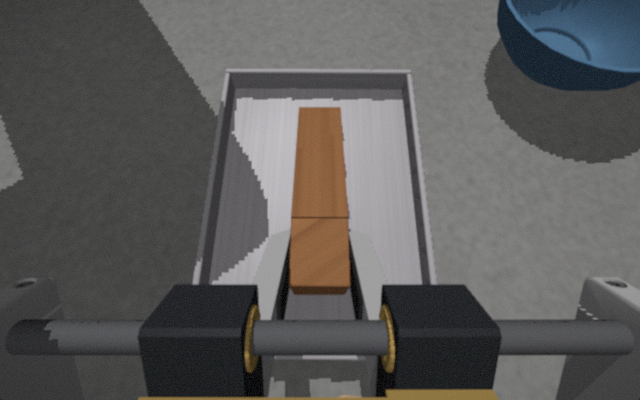

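step_arm(
  motion=[
    [[0.0008,0,0.0006,0,0,0],[0.0008,0,0.0006,0,0,0],[0,0,0,0,0,0]],
  ],
)

```text
time_s: 16.25
ee_pos: [0.5146, -0.4818, 0.0165]
eef_rot: [-3.136, 0.905, 1.513]
force: [0.0, -0.3, -0.9]
grip_width: 0.0295
```

step_arm(
  motion=[
    [[0,0,0,0,0,0],[0,0,0,0,0,0],[0,0,0,0,0,0],[0,0,0,0,0,0],[-0.008,0,0,0,0,0],[-0.02,0,0,0,0,0],[-0.03,0,0,0,0,0],[-0.03,0,0,0,0,0],[-0.03,0,0,0,0,0],[-0.03,0,0,0,0,0],[-0.02,0,0,0,0,0]],
  ],
  fingers=0.046,
)

```text
time_s: 17.62
ee_pos: [0.4829, -0.5493, 0.146]
eef_rot: [3.118, 0.926, 1.476]
force: [0.1, -0.6, 0.6]
grip_width: 0.0458
```

```bash
python3 - <<'E'
from h import *
from scipy.linalg import fractional_matrix_power as f
snap('wrist','w8'); snap('top','t8')
T=cur();print(T.round(4),np.round(get_obs()['qpos'],3))
# catch: fin dir
t=load('top0')
th=.34
fd=np.cos(th)*HX+np.sin(th)*np.array([np.cos(e),np.sin(e),0]);
for s in (1,-1):
    yd=s*np.cross([0,0,1],fd); Rt=tool([0,0,-1],yd); A=pose([.4425,.0485,.20],Rt)
    print(s,np.degrees(R.from_matrix(T[:3,:3].T@Rt).as_rotvec()).round(1)); show(T,A,24)
    M=np.linalg.inv(T)@A
    for k in (.25,.5,.75): print((T@np.real(f(M,k)))[:3,3].round(3))
E
python3 - <<'E'
import cv2,numpy as np
a=cv2.imread('pics/t8.png');b=cv2.imread('pics/w8.png'); cv2.imwrite('pics/c8.png',np.vstack([cv2.resize(a[120:300,190:540],(700,360),interpolation=cv2.INTER_CUBIC),cv2.resize(b,(700,440))[:240]]))
E
```

```text
[[ 0.0569  0.997  -0.0518  0.4828]
 [ 0.5983 -0.0756 -0.7977 -0.5494]
 [-0.7993  0.0144 -0.6008  0.146 ]
 [ 0.      0.      0.      1.    ]] [-1.032  1.239  0.235  0.444  2.165 -0.804]
1 [-158.    -5.2  -52.9]
24 row [0.0079, 0.034, -0.0095] [-6.58, -0.22, -2.21]
[ 0.662 -0.436  0.161]
[ 0.722 -0.235  0.197]
[ 0.634 -0.043  0.219]
-1 [ 13.5 -36.9   3.6]
24 row [0.006, -0.0064, -0.024] [0.56, -1.54, 0.15]
[ 0.458 -0.406  0.194]
[ 0.444 -0.256  0.22 ]
[ 0.439 -0.103  0.222]
```

View pics/c8.png

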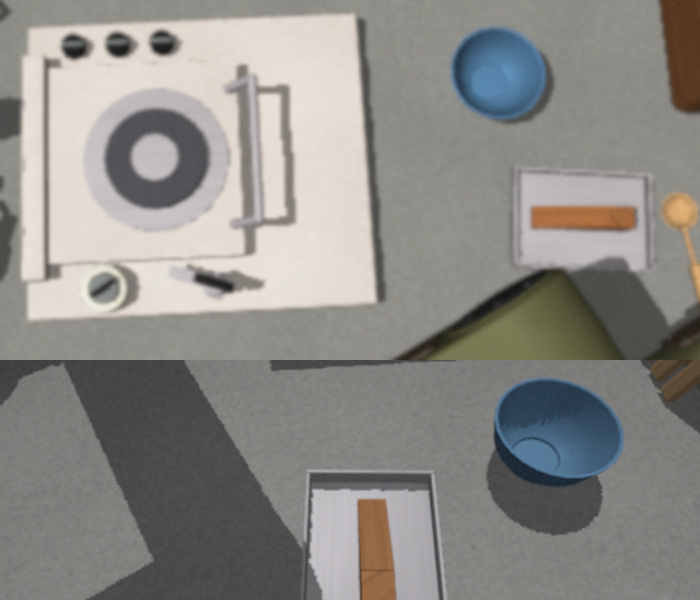

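The wedge lies flat inside the tray and the panel is closed. Next, the catch.

step_arm(
  motion=[
    [[0.006,-0.0064,-0.024,0.56,-1.54,0.15],[0.006,-0.0064,-0.024,0.56,-1.54,0.15],[0.006,-0.0064,-0.024,0.56,-1.54,0.15],[0.006,-0.0064,-0.024,0.56,-1.54,0.15],[0.006,-0.0064,-0.024,0.56,-1.54,0.15],[0.006,-0.0064,-0.024,0.56,-1.54,0.15],[0.006,-0.0064,-0.024,0.56,-1.54,0.15],[0.006,-0.0064,-0.024,0.56,-1.54,0.15],[0.006,-0.0064,-0.024,0.56,-1.54,0.15],[0.006,-0.0064,-0.024,0.56,-1.54,0.15],[0.006,-0.0064,-0.024,0.56,-1.54,0.15],[0.006,-0.0064,-0.024,0.56,-1.54,0.15]],
  ],
)

```text
time_s: 19.23
ee_pos: [0.4454, -0.2576, 0.2187]
eef_rot: [-3.101, 1.245, 1.417]
force: [0.8, 0.5, 1.2]
grip_width: 0.0461
```

Run:
```python
from h import *
T=cur();print(T.round(4),np.round(get_obs()['qpos'],3))
th=.34
fd=np.cos(th)*HX+np.sin(th)*np.array([np.cos(e),np.sin(e),0]);
Rt=tool([0,0,-1],-np.cross([0,0,1],fd)); show(T,pose([.4425,.0485,.20],Rt),12)
```

```text
[[ 0.049   0.9816 -0.1845  0.4454]
 [ 0.3166 -0.1904 -0.9292 -0.2576]
 [-0.9473 -0.0129 -0.3201  0.2187]
 [ 0.      0.      0.      1.    ]] [-0.738  0.305  1.517  0.271  1.507 -0.587]
12 row [0.006, -0.0065, -0.0241] [0.57, -1.55, 0.16]
```

step_arm(
  motion=[
    [[0.006,-0.0065,-0.0241,0.57,-1.55,0.16],[0.006,-0.0065,-0.0241,0.57,-1.55,0.16],[0.006,-0.0065,-0.0241,0.57,-1.55,0.16],[0.006,-0.0065,-0.0241,0.57,-1.55,0.16],[0.006,-0.0065,-0.0241,0.57,-1.55,0.16],[0.006,-0.0065,-0.0241,0.57,-1.55,0.16],[0.006,-0.0065,-0.0241,0.57,-1.55,0.16],[0.006,-0.0065,-0.0241,0.57,-1.55,0.16],[0.006,-0.0065,-0.0241,0.57,-1.55,0.16],[0.006,-0.0065,-0.0241,0.57,-1.55,0.16],[0.006,-0.0065,-0.0241,0.57,-1.55,0.16],[0.006,-0.0065,-0.0241,0.57,-1.55,0.16]],
  ],
)

```text
time_s: 20.72
ee_pos: [0.4427, 0.0492, 0.2003]
eef_rot: [2.638, 1.568, 0.753]
force: [-0.1, -0.1, 0.9]
grip_width: 0.046
```

step_arm(
  motion=[
    [[0,0,0,0,0,0],[0,0,0,0,0,0]],
  ],
)

```text
time_s: 20.98
ee_pos: [0.4422, 0.0479, 0.1999]
eef_rot: [-2.939, 1.568, 1.46]
force: [-0.3, -0.3, -0.1]
grip_width: 0.0459
```

Run:
```python
from h import *
T=cur();print(T.round(4),np.round(get_obs()['qpos'],3)); snap('wrist','w9')
```

```text
[[ 3.000e-04  9.512e-01 -3.087e-01  4.422e-01]
 [ 2.800e-03 -3.087e-01 -9.511e-01  4.790e-02]
 [-1.000e+00 -6.000e-04 -2.800e-03  1.999e-01]
 [ 0.000e+00  0.000e+00  0.000e+00  1.000e+00]] [0.024 0.068 1.809 0.003 1.264 0.337]
```

View pics/w9.png

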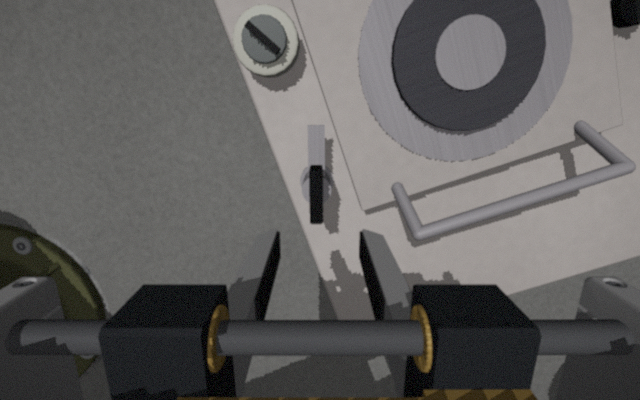

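The view shows the fin at columns 310-323, rows 167-222, parallel to the jaws. I'll triangulate its centre against the top view.

Run:
```python
import cv2
a=cv2.imread('pics/w9.png'); cv2.imwrite('pics/w9c.png',cv2.resize(a[110:240,280:380],None,fx=4,fy=4,interpolation=cv2.INTER_CUBIC))
```

```text
(no output)
```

View pics/w9c.png

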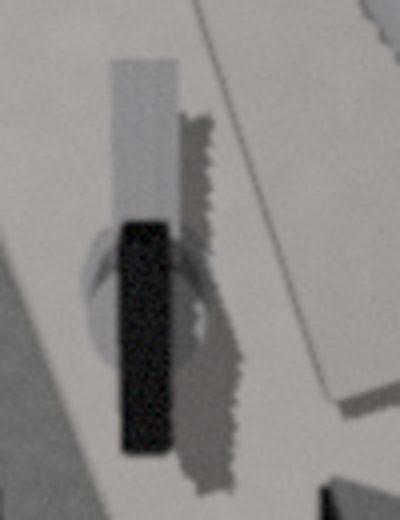

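Run:
```python
from h import *
w=load('w9');t=load('top0')
a=onz(w,280+147/4,110+452/4,.101);b=onz(w,280+145/4,110+222/4,.075);b2=onz(w,280+145/4,110+222/4,.101)
l=onz(w,280+(123)/4,110+440/4,.101);r=onz(w,280+172/4,110+440/4,.101)
print(a,b,b2,np.linalg.norm(a-b),np.linalg.norm(r-l)); d=b-a;print('fin angle',np.arctan2(d[0],d[1])+e,'mid',(a+b)/2)
print('hub c', onz(w,280+147/4,110+300/4,.06))
print(tri([(w,280+146/4,110+340/4),(t,195+407/4,120+492/3.5)]))
T=cur();c=(a+b)/2
for z in (.078,): print(T[:3,:3].T@(np.r_[c[:2],z]-T[:3,3]))
```

```text
[0.43211849 0.02685149 0.101     ] [0.44612123 0.0719498  0.075     ] [0.44777484 0.07622731 0.101     ] 0.05390671538511468 0.0108895161050857
fin angle 0.3260559607934326 mid [0.43911986 0.04940064 0.088     ]
hub c [0.43957948 0.05077703 0.06      ]
(array([0.44083304, 0.04935023, 0.09546829]), [0.001595119418466181, 0.001595119418466103])
[ 0.12187669 -0.00331662 -0.00048009]
```

step_arm(
  motion=[
    [[0.02,-0.0006,-0.0002,0,0,0],[0.024,-0.0006,-0.0002,0,0,0],[0.024,-0.0006,-0.0002,0,0,0],[0.024,-0.0006,-0.0002,0,0,0],[0.02,0,0,0,0,0],[0.01,0,0,0,0,0],[0,0,0,0,0,0]],
  ],
)

```text
time_s: 21.9
ee_pos: [0.4396, 0.0494, 0.0774]
eef_rot: [-2.331, 1.568, 2.066]
force: [-0.1, 0.3, -0.2]
grip_width: 0.0462
```

step_arm(
  motion=[
    [[0,0,0,0,0,0],[0,0,0,0,0,0],[0,0,0,0,0,0],[0,0,0,0,0,0],[0,0,0,0,0,0],[0,0,0,0,0,0]],
  ],
  fingers=0.0,
  squeeze=35,
)

```text
time_s: 22.65
ee_pos: [0.4396, 0.0499, 0.0776]
eef_rot: [-2.536, 1.568, 1.862]
force: [-0.9, 0.8, 3.8]
grip_width: 0.0114
```

Run:
```python
from h import *
o=get_obs();T=cur();print(T.round(4),np.round(o['qpos'],3),o['force'],o['moment'],o['grip_width']); snap('wrist','w10')
print('tool force',T[:3,:3].T@o['force'])
```

```text
[[-8.000e-04  9.510e-01 -3.093e-01  4.396e-01]
 [ 2.600e-03 -3.093e-01 -9.510e-01  4.990e-02]
 [-1.000e+00 -1.500e-03 -2.200e-03  7.760e-02]
 [ 0.000e+00  0.000e+00  0.000e+00  1.000e+00]] [0.029 0.225 1.945 0.003 0.971 0.341] [-0.89295377  0.81611455  3.810554  ] [-0.01224557  0.2401947   0.10088206] 0.011430190469416695
tool force [-3.80776581 -1.107397   -0.50825448]
```

View pics/w10.png

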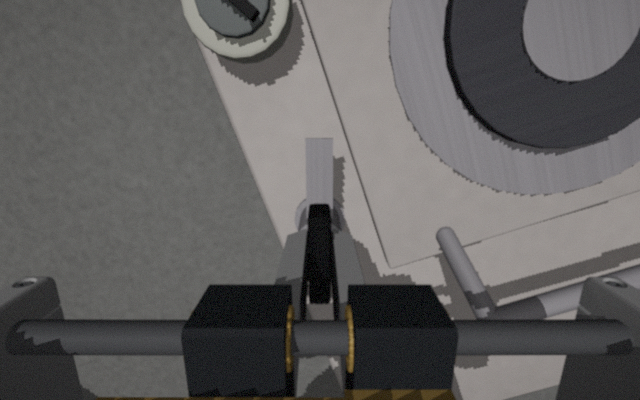

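The fin is held with small side forces. Turning clockwise.

step_arm(
  motion=[
    [[0,0,0,4,0,0],[0,0,0,6,0,0],[0,0,0,6,0,0],[0,0,0,6,0,0],[0,0,0,6,0,0],[0,0,0,6,0,0],[0,0,0,6,0,0],[0,0,0,6,0,0],[0,0,0,6,0,0],[0,0,0,6,0,0],[0,0,0,0,0,0]],
  ],
)

```text
time_s: 24.08
ee_pos: [0.4398, 0.0496, 0.0776]
eef_rot: [-1.657, 1.569, 1.729]
force: [0.9, -2.2, 4.7]
grip_width: 0.0117
```

Run:
```python
from h import *
o=get_obs();T=cur();z=-T[:3,2];print(np.round(T[:3,3],4),np.round(o['qpos'],3),o['force'],o['moment'],o['grip_width'],'catch~',np.arctan2(z[0],z[1])+e); snap('wrist','w11')
```

```text
[0.4398 0.0496 0.0776] [0.028 0.226 1.945 0.003 0.971 1.353] [ 0.89988038 -2.23911513  4.74406191] [-0.64180259 -0.13092898 -0.12889161] 0.011666674242621116 catch~ 1.3514140847027332
```

View pics/w11.png

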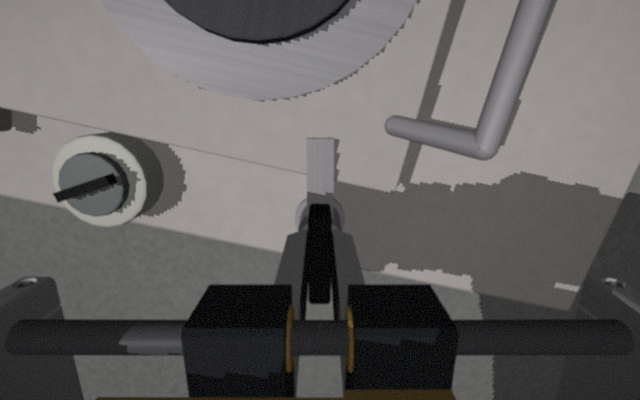

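step_arm(
  motion=[
    [[0,0,0,4,0,0],[0,0,0,4,0,0],[0,0,0,2,0,0],[0,0,0,0,0,0]],
  ],
)

```text
time_s: 24.62
ee_pos: [0.4398, 0.0497, 0.0776]
eef_rot: [-1.425, 1.569, 1.788]
force: [1.8, -5.5, 3.8]
grip_width: 0.012
```

```bash
cat > c.py <<'E'
from h import *
o=get_obs();T=cur();z=-T[:3,2];print(np.round(T[:3,3],4),o['force'],o['moment'],o['grip_width'],'catch~',np.arctan2(z[0],z[1])+e)
E
python3 c.py
```

```text
[0.4398 0.0497 0.0776] [ 1.84135917 -5.51675607  3.8449935 ] [-1.09156455 -0.30058208  0.42943559] 0.012017451814302802 catch~ 1.5244262868619043
```

step_arm(
  motion=[
    [[0,0,0,1.5,0,0],[0,0,0,0,0,0]],
  ],
)

```text
time_s: 24.88
ee_pos: [0.4398, 0.0497, 0.0776]
eef_rot: [-1.427, 1.569, 1.76]
force: [1.9, -5.0, 4.5]
grip_width: 0.012
```

```bash
python3 c.py
```

```text
[0.4398 0.0497 0.0776] [ 1.94333984 -5.04414546  4.53681385] [-0.98633226 -0.27088683  0.60973752] 0.011990911695512009 catch~ 1.5504055980287095
```

The moment keeps growing while the fin doesn't move, so it is on the end stop. Releasing and lifting.

step_arm(
  motion=[
    [[0,0,0,-1.0,0,0],[0,0,0,0,0,0],[0,0,0,0,0,0],[-0.012,0,0,0,0,0],[-0.025,0,0,0,0,0],[-0.03,0,0,0,0,0],[-0.03,0,0,0,0,0],[-0.03,0,0,0,0,0],[-0.03,0,0,0,0,0],[-0.03,0,0,0,0,0],[0,0,0,0,0,0]],
  ],
  fingers=0.045,
)

```text
time_s: 26.25
ee_pos: [0.4402, 0.0494, 0.2668]
eef_rot: [-2.476, 1.567, 0.727]
force: [0.0, -0.5, -0.7]
grip_width: 0.0452
```

Run:
```python
from h import *
snap('wrist','w12'); T=cur();print(T.round(4),np.round(get_obs()['qpos'],3))
hd=np.array([.5245-.4377,.4214-.4507,0]);hd/=np.linalg.norm(hd);print(hd)
from scipy.linalg import fractional_matrix_power as f
for s in (1,-1):
    Rt=tool([0,0,-1],s*np.cross([0,0,1],hd)); A=pose([.483,.434,.29],Rt)
    print(s,np.degrees(R.from_matrix(T[:3,:3].T@Rt).as_rotvec()).round(1)); show(T,A,20)
    M=np.linalg.inv(T)@A
    for k in (.25,.5,.75): print((T@np.real(f(M,k)))[:3,3].round(3))
```

```text
[[ 6.000e-04  6.070e-02 -9.982e-01  4.398e-01]
 [ 2.700e-03 -9.982e-01 -6.070e-02  4.940e-02]
 [-1.000e+00 -2.600e-03 -7.000e-04  2.652e-01]
 [ 0.000e+00  0.000e+00  0.000e+00  1.000e+00]] [0.027 0.012 1.714 0.003 1.415 1.537]
[ 0.94747574 -0.31982764  0.        ]
1 [-157.9   -0.2   -0. ]
20 row [-0.0012, -0.0024, -0.027] [-7.89, -0.01, -0.0]
[0.561 0.104 0.271]
[0.62  0.224 0.278]
[0.589 0.353 0.284]
-1 [22.1 -0.   0.2]
20 row [-0.0012, -0.0195, 0.0002] [1.11, -0.0, 0.01]
[0.437 0.147 0.271]
[0.443 0.244 0.278]
[0.458 0.34  0.284]
```

View pics/w12.png

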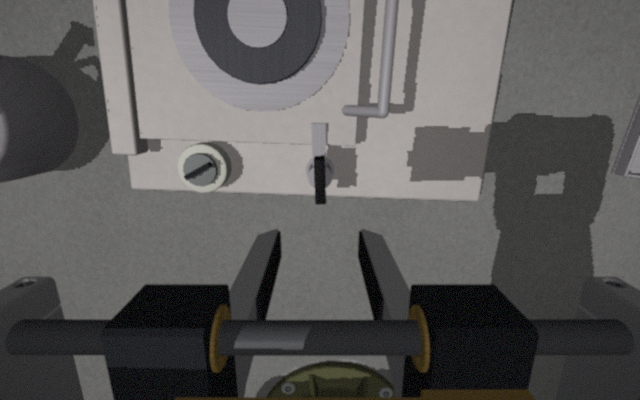

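The catch's tongue tip (319,123) lies over the panel, past its edge at row 142, and the fin is square to the edge. Swinging to above the kettle.

step_arm(
  motion=[
    [[-0.0012,-0.0024,-0.027,-7.89,0,0],[-0.0012,-0.0024,-0.027,-7.89,0,0],[-0.0012,-0.0024,-0.027,-7.89,0,0],[-0.0012,-0.0024,-0.027,-7.89,0,0],[-0.0012,-0.0024,-0.027,-7.89,0,0],[-0.0012,-0.0024,-0.027,-7.89,0,0],[-0.0012,-0.0024,-0.027,-7.89,0,0],[-0.0012,-0.0024,-0.027,-7.89,0,0],[-0.0012,-0.0024,-0.027,-7.89,0,0],[-0.0012,-0.0024,-0.027,-7.89,0,0]],
  ],
  fingers=0.06,
)

```text
time_s: 27.55
ee_pos: [0.6196, 0.2241, 0.2751]
eef_rot: [-1.95, 1.567, 2.633]
force: [-0.6, 0.5, -0.1]
grip_width: 0.06
```

step_arm(
  motion=[
    [[-0.0012,-0.0024,-0.027,-7.89,0,0],[-0.0012,-0.0024,-0.027,-7.89,0,0],[-0.0012,-0.0024,-0.027,-7.89,0,0],[-0.0012,-0.0024,-0.027,-7.89,0,0],[-0.0012,-0.0024,-0.027,-7.89,0,0],[-0.0012,-0.0024,-0.027,-7.89,0,0],[-0.0012,-0.0024,-0.027,-7.89,0,0],[-0.0012,-0.0024,-0.027,-7.89,0,0],[-0.0012,-0.0024,-0.027,-7.89,0,0],[-0.0012,-0.0024,-0.027,-7.89,0,0],[0,0,0,0,0,0],[0,0,0,0,0,0]],
  ],
)

```text
time_s: 29.05
ee_pos: [0.4839, 0.4331, 0.2886]
eef_rot: [2.699, 1.568, 2.37]
force: [-1.0, 0.4, 0.8]
grip_width: 0.06
```

Run:
```python
from h import *
snap('wrist','w13'); snap('top','t13');T=cur();print(T.round(4),np.round(get_obs()['qpos'],3))
```

```text
[[-0.0017  0.3233  0.9463  0.4841]
 [ 0.0019  0.9463 -0.3233  0.4329]
 [-1.      0.0012 -0.0023  0.2887]
 [ 0.      0.      0.      1.    ]] [ 0.672  0.492  1.067  0.003  1.583 -0.569]
```

View pics/w13.png

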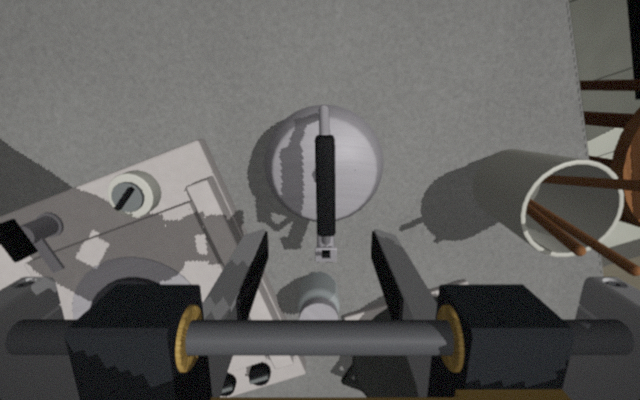

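View pics/t13.png

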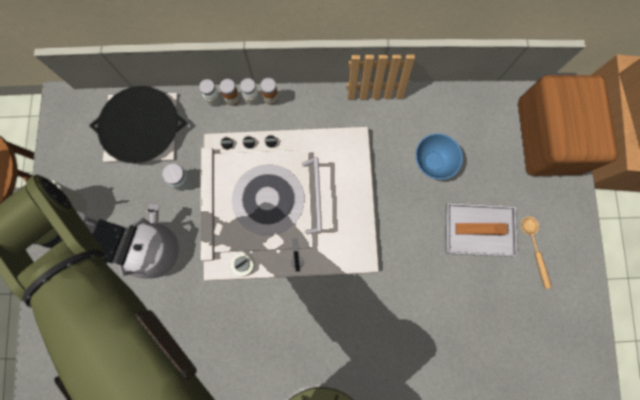

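The wrist view shows the handle at columns 316-336, rows 136-236, parallel to the jaws. The top view shows the catch square and the wedge in the tray, with the burner's inner disc at about (267,199). Measuring both more finely.

Run:
```python
import cv2,numpy as np
a=cv2.imread('pics/t8.png'); cv2.imwrite('pics/t8c.png',cv2.resize(a[150:250,195:325],None,fx=6,fy=5.5,interpolation=cv2.INTER_CUBIC))
a=cv2.imread('pics/w13.png'); cv2.imwrite('pics/w13c.png',cv2.resize(a[120:250,270:390],None,fx=4,fy=4,interpolation=cv2.INTER_CUBIC))
```

```text
(no output)
```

View pics/t8c.png

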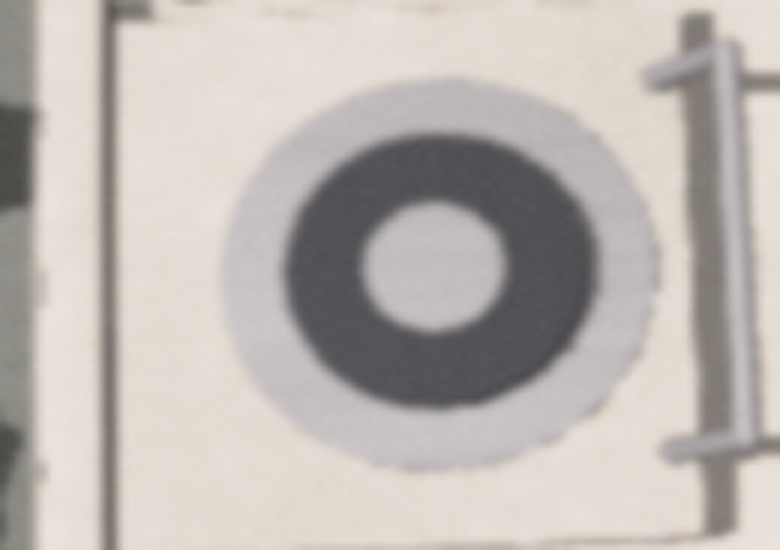

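View pics/w13c.png

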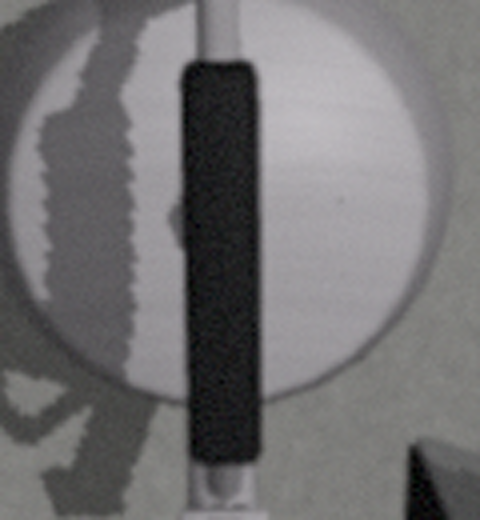

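Run:
```python
from h import *
w=load('w13');t=load('t8');w12=load('w12')
a=onz(w,325,135.75,.170);b=onz(w,326.5,236.25,.178);c=(a+b)/2;print(a,b,np.linalg.norm(a-b),c)
t0=load('top0');s=load('scene0')
print(tri([(w,325.75,186),(t0,126.6,245)]),tri([(w,325.75,186),(s,320+268/6,100+110/6)]))
for n,p in dict(ring=(441,271.5),inner=(433.5,266),outer=(440,274)).items():
  for z in (.059,.071): print(n,z,onz(t,195+p[0]/6,150+p[1]/5.5,z).round(4))
# panel corners front at top z .059: far (.., ) near (735,530)?
for p in [(712,545),(690,12)]: print('fc',onz(t,195+p[0]/6,150+p[1]/5.5,.059).round(4))
for p in [(752,440),(728,45)]: print('bar',onz(t,195+p[0]/6,150+p[1]/5.5,.105).round(4))
T=cur();print((T[:3,:3].T@(np.r_[c[:2],.151]-T[:3,3])).round(4))
d=b-a;print('rot',np.degrees(np.arctan2(d[1],d[0])), np.degrees(np.arctan2(T[1,2],T[0,2])))
```

```text
[0.43561942 0.45508337 0.17      ] [0.52366814 0.42684623 0.178     ] 0.09281116893571732 [0.47964378 0.4409648  0.174     ]
(array([0.48114808, 0.4411129 , 0.16587005]), [0.0008599171418335087, 0.0008599171418335397]) (array([0.48061703, 0.44204479, 0.1708055 ]), [0.00168665810683094, 0.0016866581068309165])
ring 0.059 [0.6039 0.1211 0.059 ]
ring 0.071 [0.6016 0.1199 0.071 ]
inner 0.059 [0.6067 0.1243 0.059 ]
inner 0.071 [0.6043 0.1231 0.071 ]
outer 0.059 [0.6027 0.1215 0.059 ]
outer 0.071 [0.6004 0.1203 0.071 ]
fc [0.4723 0.0064 0.059 ]
fc [0.7295 0.0106 0.059 ]
bar [ 0.5152 -0.0109  0.105 ]
bar [ 0.6991 -0.0053  0.105 ]
[ 0.1377  0.006  -0.0066]
rot -17.780997713046478 -18.861260476583322
```

Run:
```python
import cv2,numpy as np
from h import *
a=cv2.imread('pics/w9.png'); g=cv2.cvtColor(a,cv2.COLOR_BGR2GRAY)
m=((g<110)&(g>50)).astype(np.uint8)
n,l,st,ce=cv2.connectedComponentsWithStats(m)
for k in range(1,n):
    if st[k,4]>4000: print(st[k],ce[k])
k=l[50,410]; mm=(l==k).astype(np.uint8)
cs,h=cv2.findContours(mm,cv2.RETR_CCOMP,cv2.CHAIN_APPROX_NONE)
w=load('w9');t=load('t8')
for c in cs:
    if len(c)>80:
        el=cv2.fitEllipse(c);print(el)
        print(onz(w,*el[0],.071),tri([(w,*el[0]),(t,195+433.5/6,150+266/5.5)]),tri([(w,*el[0]),(t,195+441/6,150+271.5/5.5)]))
```

```text
[    0     0   465   400 91373] [180.83404288 187.80859773]
[  391     0   155   136 12967] [466.97910079  62.68674327]
[ 466  256  174  144 9412] [579.10104122 318.74638759]
((466.92218017578125, 60.20363235473633), (138.58018493652344, 162.1213836669922), 69.33735656738281)
[0.59905876 0.11890527 0.071     ] (array([0.60490904, 0.12144056, 0.06092355]), [0.0029820756749211084, 0.0029820756749210893]) (array([0.60250761, 0.11969872, 0.06411197]), [0.0009700756143637743, 0.0009700756143637824])
((457.4034423828125, 56.723228454589844), (129.73545837402344, 144.93446350097656), 6.932793140411377)
[0.59175227 0.12421167 0.071     ] (array([0.61345194, 0.12639698, 0.02026084]), [0.002054484725472811, 0.002054484725472653]) (array([0.61070362, 0.1245068 , 0.02457366]), [1.6968867421502333e-05, 1.6968867421660773e-05])
((470.27362060546875, 51.73745346069336), (68.23101806640625, 78.0561752319336), 28.798616409301758)
[0.60316476 0.12474809 0.071     ] (array([0.60575792, 0.1242856 , 0.06464791]), [0.0005583140797859566, 0.0005583140797859509]) (array([0.60281129, 0.12242345, 0.06949445]), [0.002514488770240812, 0.00251448877024081])
```

step_arm(
  motion=[
    [[0.02,0.0034,-0.0031,-1,0,0],[0.024,0.0033,-0.0031,0,0,0],[0.024,0,0,0,0,0],[0.024,0,0,0,0,0],[0.022,0,0,0,0,0],[0.016,0,0,0,0,0],[0.01,0,0,0,0,0],[0,0,0,0,0,0]],
  ],
)

```text
time_s: 30.15
ee_pos: [0.4796, 0.4419, 0.1489]
eef_rot: [2.548, 1.568, 2.239]
force: [-0.7, -0.1, 0.4]
grip_width: 0.0601
```

Run:
```python
from h import *
o=get_obs();print(cur().round(4),o['force'],np.round(o['qpos'],3)); snap('wrist','w14')
```

```text
[[-0.0017  0.3048  0.9524  0.4796]
 [ 0.0021  0.9524 -0.3048  0.4419]
 [-1.      0.0015 -0.0022  0.1489]
 [ 0.      0.      0.      1.    ]] [-0.72262522 -0.13141421  0.41111667] [ 0.687  0.574  1.265  0.003  1.303 -0.574]
```

View pics/w14.png

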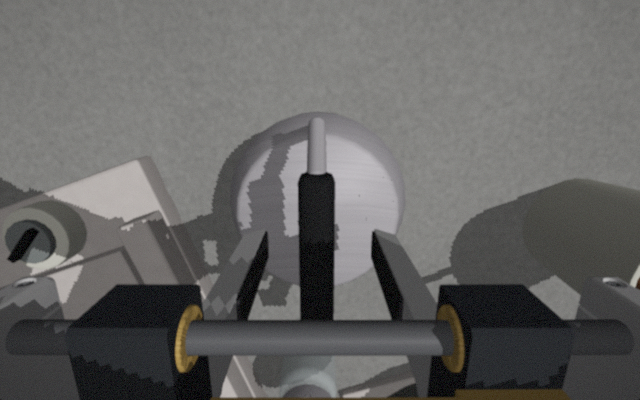

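The handle sits between the fingers, about 1 mm off centre (317 against 320). I'll trim that and close.

step_arm(
  motion=[
    [[0,-0.001,0,0,0,0],[0,0,0,0,0,0],[0,0,0,0,0,0],[0,0,0,0,0,0],[0,0,0,0,0,0],[0,0,0,0,0,0]],
  ],
  fingers=0.01,
  squeeze=55,
)

```text
time_s: 30.95
ee_pos: [0.4791, 0.441, 0.1493]
eef_rot: [2.421, 1.568, 2.111]
force: [-1.2, -0.8, -0.2]
grip_width: 0.0175
```

step_arm(
  motion=[
    [[-0.005,0,0,0,0,0],[-0.01,0,0,0,0,0],[0,0,0,0,0,0],[0,0,0,0,0,0]],
  ],
)

```text
time_s: 31.45
ee_pos: [0.4792, 0.4411, 0.1642]
eef_rot: [2.34, 1.568, 2.03]
force: [0.0, -0.9, -5.2]
grip_width: 0.0178
```

Run:
```python
from h import *
o=get_obs();T=cur();print(T.round(4),o['force'],o['moment']); 
A=pose([.6037,.1228,.265],T[:3,:3])
U=T.copy();U[2,3]=.285;show(T,U,6)
```

```text
[[-0.0012  0.3044  0.9525  0.4792]
 [ 0.0024  0.9525 -0.3044  0.4411]
 [-1.      0.002  -0.0019  0.1642]
 [ 0.      0.      0.      1.    ]] [ 0.0428105  -0.85451116 -5.18475446] [ 0.01155129 -0.00141109 -0.02562252]
6 row [-0.0201, 0.0, -0.0] [-0.0, -0.0, -0.0]
```

Lift confirmed by a 5.2 N load. Raising, then carrying gently.

step_arm(
  motion=[
    [[-0.012,0,0,0,0,0],[-0.02,0,0,0,0,0],[-0.024,0,0,0,0,0],[-0.024,0,0,0,0,0],[-0.02,0,0,0,0,0],[-0.015,0,0,0,0,0],[-0.01,-0.0078,0.0063,0,0,0],[0,-0.0117,0.0095,0,0,0],[0,-0.0156,0.0126,0,0,0],[0,-0.0156,0.0126,0,0,0],[0,-0.0156,0.0126,0,0,0],[0,-0.0156,0.0126,0,0,0]],
  ],
)

```text
time_s: 32.95
ee_pos: [0.518, 0.3411, 0.289]
eef_rot: [2.314, 1.568, 2.004]
force: [0.6, 0.7, -5.5]
grip_width: 0.0176
```

step_arm(
  motion=[
    [[0,-0.0156,0.0126,0,0,0],[0,-0.0156,0.0126,0,0,0],[0,-0.0156,0.0126,0,0,0],[0,-0.0156,0.0126,0,0,0],[0,-0.0156,0.0126,0,0,0],[0,-0.0156,0.0126,0,0,0],[0,-0.0156,0.0126,0,0,0],[0,-0.0156,0.0126,0,0,0],[0,-0.0156,0.0126,0,0,0],[0,-0.0117,0.0095,0,0,0],[0,-0.0078,0.0063,0,0,0],[0,0,0,0,0,0]],
  ],
)

```text
time_s: 34.45
ee_pos: [0.592, 0.1505, 0.2884]
eef_rot: [2.335, 1.568, 2.025]
force: [-0.6, 0.4, -4.2]
grip_width: 0.0177
```

Run:
```python
from h import *
o=get_obs();T=cur();print(T.round(4),o['force'],np.round(o['qpos'],3)); 
print('need',(T[:3,:3].T@(np.array([.6029,.1227,.220])-T[:3,3])).round(4))
snap('top','t15');snap('scene','s15');snap('wrist','w15')
import cv2
a=cv2.imread('pics/t15.png');b=cv2.imread('pics/s15.png');cv2.imwrite('pics/c15.png',np.vstack([cv2.resize(a[120:290,190:390],(700,300)),cv2.resize(b[70:230,220:460],(700,300))]))
```

```text
[[-0.0013  0.3051  0.9523  0.592 ]
 [ 0.0026  0.9523 -0.3051  0.1505]
 [-1.      0.0021 -0.002   0.2884]
 [ 0.      0.      0.      1.    ]] [-0.57286705  0.35606534 -4.21629857] [ 0.188  0.396  1.203  0.003  1.543 -1.073]
need [ 0.0683 -0.0233  0.019 ]
```

View pics/c15.png

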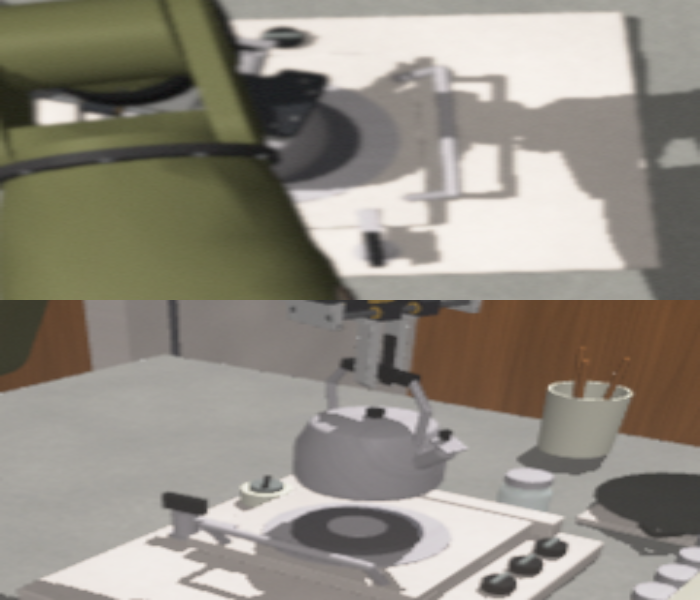

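View pics/w15.png

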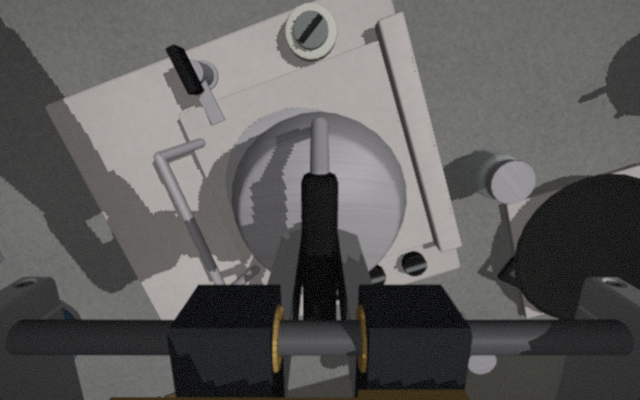

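The kettle hangs upright above the burner, slightly behind it. I'll check the kettle axis relative to the TCP using the handle end at (319,174).

Run:
```python
from h import *
import cv2
d=load('w15');T=cur()
a=cv2.imread('pics/w15.png');cv2.imwrite('pics/w15c.png',cv2.resize(a[95:300,215:425],None,fx=2.9,fy=2.9,interpolation=cv2.INTER_CUBIC))
for v,z in ((173,.013),(173,.021),(178,.029)):
    p=onz(d,319.5,v,T[2,3]+z);print(v,z,(T[:3,:3].T@(p-T[:3,3])).round(4))
```

```text
173 0.013 [-0.0129  0.0001 -0.0453]
173 0.021 [-0.0209  0.0001 -0.0469]
178 0.029 [-0.0289  0.0001 -0.0461]
```

View pics/w15c.png

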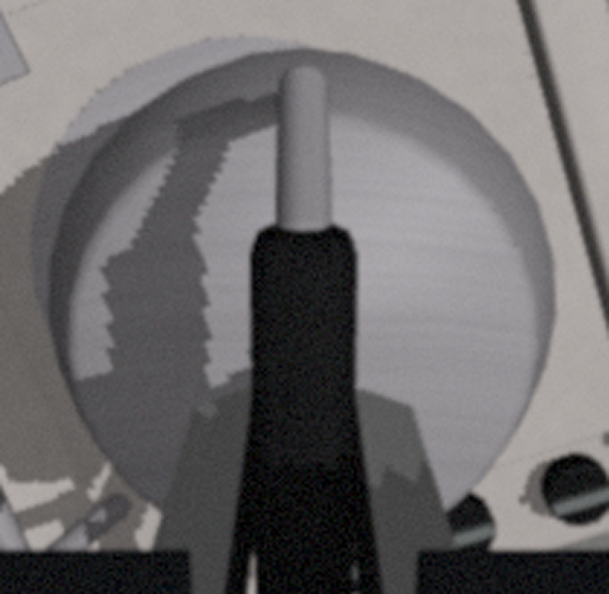

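step_arm(
  motion=[
    [[0,-0.0077,0.0062,0,0,0],[0,-0.0077,0.0062,0,0,0],[0,-0.0077,0.0062,0,0,0],[0.01,0,0,0,0,0],[0.016,0,0,0,0,0],[0.016,0,0,0,0,0],[0.012,0,0,0,0,0],[0.008,0,0,0,0,0],[0.003,0,0,0,0,0],[0,0,0,0,0,0]],
  ],
)

```text
time_s: 35.85
ee_pos: [0.6026, 0.1235, 0.2236]
eef_rot: [2.161, 1.568, 1.852]
force: [0.2, -0.5, -6.0]
grip_width: 0.0174
```

Run:
```python
from h import *
o=get_obs();T=cur();print(T[:3,3].round(4),o['force'],o['moment'])
snap('scene','s16');snap('wrist','w16')
import cv2
b=cv2.imread('pics/s16.png');a=cv2.imread('pics/w16.png');cv2.imwrite('pics/c16.png',np.vstack([cv2.resize(b[90:220,250:430],(480,340)),cv2.resize(a,(480,260))]))
```

```text
[0.6026 0.1235 0.2236] [ 0.21530351 -0.53348319 -5.96981692] [ 0.02663297 -0.00030739  0.00187124]
```

View pics/c16.png

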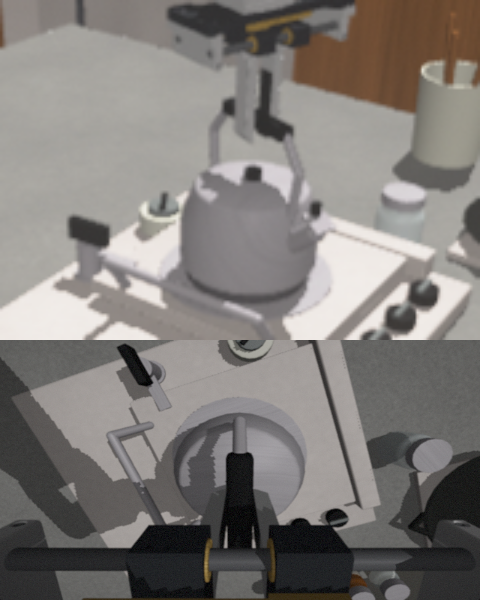

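step_arm(
  motion=[
    [[0.001,-0.0005,0,0,0,0],[0.001,0,0,0,0,0],[0.0007,0,0,0,0,0],[0,0,0,0,0,0]],
  ],
)

```text
time_s: 36.45
ee_pos: [0.6023, 0.123, 0.2206]
eef_rot: [2.323, 1.568, 2.014]
force: [-0.0, 0.2, -5.5]
grip_width: 0.0178
```

step_arm(
  motion=[
    [[0.0005,0,0,0,0,0],[0.0005,0,0,0,0,0],[0,0,0,0,0,0]],
  ],
)

```text
time_s: 36.83
ee_pos: [0.6024, 0.1229, 0.2203]
eef_rot: [2.021, 1.568, 1.711]
force: [-2.6, -1.8, 1.0]
grip_width: 0.0178
```

The kettle is seated: its weight has gone off the wrist at TCP z=0.2203, as predicted. Releasing and rising.

step_arm(
  motion=[
    [[0,0,0,0,0,0],[0,0,0,0,0,0],[0,0,0,0,0,0],[0,0,0,0,0,0],[-0.008,0,0,0,0,0],[-0.015,0,0,0,0,0],[-0.02,0,0,0,0,0],[-0.025,0,0,0,0,0],[-0.025,0,0,0,0,0],[-0.025,0,0,0,0,0],[-0.015,0,0,0,0,0],[0,0,0,0,0,0]],
  ],
  fingers=0.05,
)

```text
time_s: 38.33
ee_pos: [0.6026, 0.1227, 0.3538]
eef_rot: [1.596, 1.568, 1.287]
force: [-0.4, -0.0, -0.7]
grip_width: 0.0498
```

Run:
```python
from h import *
o=get_obs();T=cur();print(T[:3,3].round(4),o['force'],o['time_s'])
snap('scene','s17');snap('wrist','w17')
import cv2
b=cv2.imread('pics/s17.png');cv2.imwrite('pics/s17c.png',cv2.resize(b[90:290,220:440],None,fx=3,fy=3,interpolation=cv2.INTER_CUBIC))
```

```text
[0.6026 0.1227 0.3538] [-0.35413883 -0.04801509 -0.68926647] 38.325
```

View pics/s17c.png

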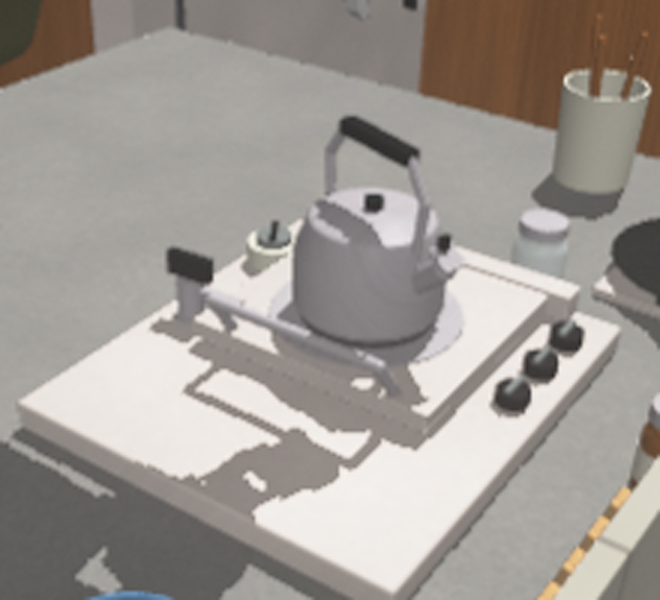

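View pics/w17.png

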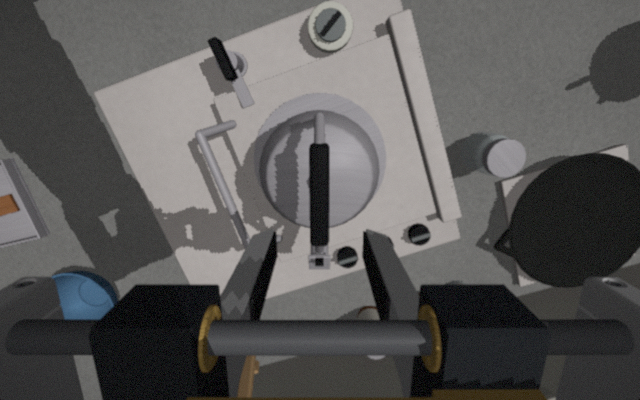

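The kettle stands on the burner. I'll move the arm aside for a final centring check from the top.

step_arm(
  motion=[
    [[-0.01,0.02,-0.015,0,0,0],[0,0.03,-0.02,0,0,0],[0,0.03,-0.02,0,0,0],[0,0.03,-0.02,0,0,0],[0,0.03,-0.02,0,0,0],[0,0.03,-0.02,0,0,0],[0,0.03,-0.02,0,0,0],[0,0.03,-0.02,0,0,0],[0,0.03,-0.02,0,0,0],[0,0.03,-0.02,0,0,0],[0,0.02,-0.01,0,0,0],[0,0,0,0,0,0]],
  ],
)

```text
time_s: 39.92
ee_pos: [0.5011, 0.4814, 0.3618]
eef_rot: [3.134, 1.568, 2.826]
force: [-0.4, -0.0, 0.5]
grip_width: 0.0501
```

Run:
```python
from h import *
o=get_obs();print(cur()[:3,3].round(4),o['time_s'])
snap('top','t18')
import cv2
b=cv2.imread('pics/t18.png');cv2.imwrite('pics/t18c.png',cv2.resize(b[120:290,190:390],None,fx=3.9,fy=3.5,interpolation=cv2.INTER_CUBIC))
cv2.imwrite('pics/t18d.png',b)
```

```text
[0.5011 0.4814 0.3618] 39.925
```

View pics/t18c.png

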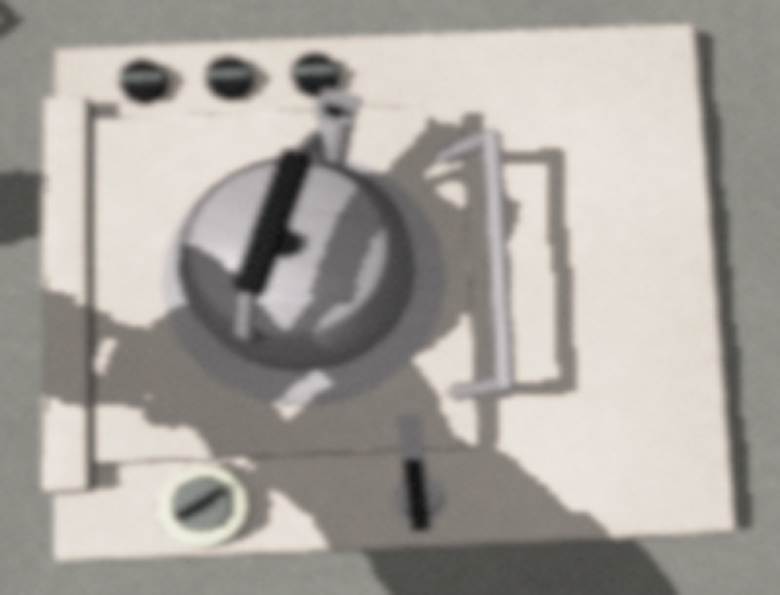

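View pics/t18d.png

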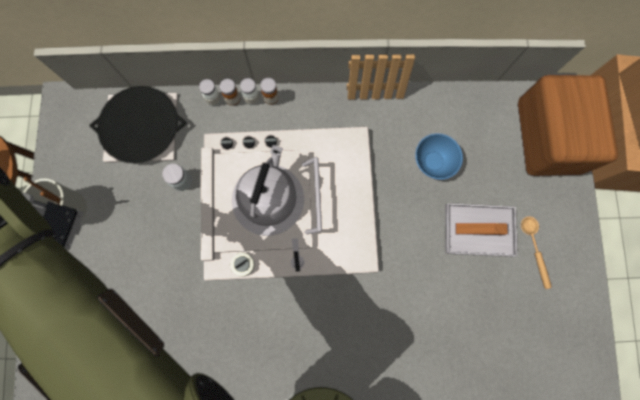

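Run:
```python
from h import *
t=load('t18');s=load('s17');w=load('w17')
T=lambda X,Y:(t,190+X/3.9,120+Y/3.5)
print('handle',tri([T(272,221),(s,220+379/3,90+140/3)]),onz(*T(272,221),.245))
print('knob',tri([T(291,241),(s,220+374/3,90+203/3)]))
p=onz(w,319.5,145,.241);q=onz(w,320,244,.249);print('w17 handle',(p+q)/2,np.linalg.norm(p-q))
# bottom circle from kettle body outline centre ~ widest
a=onz(*T(413,460),.101);b=onz(*T(420,528),.101);d=a-b;print('catch',np.arctan2(d[0],d[1])+e,d)
w12=load('w12');a=onz(w12,319.5,157,.075);b=onz(w12,320.5,203,.101);d=a-b;print('catch w12',np.arctan2(d[0],d[1])+e,np.linalg.norm(d[:2]))
```

```text
handle (array([0.60526762, 0.12259367, 0.24284957]), [0.0008264797208257318, 0.0008264797208258137]) [0.60407989 0.12182519 0.245     ]
knob (array([0.60603034, 0.11878905, 0.18250034]), [0.001447441447091729, 0.001447441447091614])
w17 handle [0.60232371 0.12351682 0.245     ] 0.09024315083369787
catch 1.5183791416584043 [0.04722302 0.00366319 0.        ]
catch w12 1.5099487000129088 0.04628427259442422
```

The kettle is at about (0.604, 0.1225), against the burner at (0.6037, 0.1228). The handle height of 0.243 is right, and the catch reads about 1.51. Everything checks, so I'm handing in.

```bash
python3 -c "
from h import *
o=get_obs();print(o['time_s'],o['force'])
print(ticket.hand_in())"
```

```text
39.975 [-0.62675457  0.04309596  0.02533959]
the job is handed in; nothing more can be done
None
```

The job is done in the order asked and handed in at about 40 s of the 72 s allowed; the hand-in gives no verdict.

- **Wedge and panel:** I drew the wedge out in five straight tugs of 2 cm, holding at least 0.5 s after each. The wrist force read about 5 N in the holds, and the panel came down in steps until it was closed.
- **Tray:** The wedge lies flat inside the tray, as seen in the wrist and top views.
- **Catch:** I turned it clockwise until the resisting moment rose at the end stop. It measures 1.51 to 1.52 rad against the stop at 1.5, and its tongue lies over the panel.
- **Kettle:** I set it down until its weight left the wrist. It stands at about (0.604, 0.1225), within about 2 mm of the burner's measured centre (0.604, 0.123).

The last top picture shows the timer, bowl and jar where they were. The arm was clear of everything with no force on the wrist.

Two measurements disagreed slightly. The views of the burner's centre differed by 2 to 4 mm depending on which ring was used, and I used their middle. In the final check the lid knob gave a y value 4 mm off the handle's, which I take as picture error because the kettle stands upright.

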